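Sift, tip out and rack the tumbled drawer pulls

TASK

Lift the slotted basket off its tub and shake it over the tub until all the steel polishing slugs have dropped through into the tub and only the drawer pulls are left, then tip the pulls out over the cork mat and stand the empty basket back on the tub. Lay the pulls in the carrying tray, one to a lane, lying flat within the lane and straight along it, then swing the keeper bar shut over them until it snaps home in its catch. Leave the other things on the bench where they are.

Things in the scene. Friction and masses are not known exactly. Their poses are not given: they have to be found in the camera images.
- tub: Fixed white plastic tub, open on top, 212 mm (x) x 178 mm (y) x 65 mm high; origin at the centre of its underside. Inside 180 x 170 mm, floor 5 mm thick. Flat rims 14 mm wide along its two x ends (|x| 92 to 106 mm, top at 65 mm) carry the basket, which bridges the tub. Its place and the mat's are swapped in some starts.
- basket: Loose steel basket on the tub rims, 206 (x) x 126 (y) mm, 0.3 kg, up to 0.8 kg loaded; origin: centre of its underside. Floor 4 mm thick: 12 mm bars along x with four 17 mm slots between (x -72 to 86, y +-14.5 and +-43 mm), crossed by thin wires. Walls 45 mm high at the sides and +x end; inside |y| < 57, x < 87 mm. Shaken fast along y, or rocked about x, it lets the slugs slide into the slots. Friction about 0.3.
- basket_grip (a point): Centre of the wooden handle grip of the basket, 90 mm above the basket's underside, over its middle: a bar 70 mm long along basket y, 14 mm thick (x), 26 mm tall, on two uprights at y = +-61 mm (bail handle). Frame axes as the basket's. Pinch it from above across its 14 mm.
- basket_lip (a point): Middle of the edge of the basket's pouring lip, at basket x = -104 mm, 10 mm above its underside. This -x end is open; its floor ramps up 6 mm (11 degrees) from x = -72 mm. At the start it faces the robot, give or take 17 degrees. Pulls slide out over it once the basket is tilted lip-down by about 30 degrees or more.
- mat: Fixed cork mat lying on the bench, 260 mm (x) x 220 mm (y) x 4 mm; origin at the centre of its underside. Pulls do not slide easily on it.
- tray: Fixed wooden carrying tray, 314 mm (x) x 112 mm (y); origin: centre of its underside. Floor 8 mm above the bench; ribs 4 mm wide, 4 mm high at x = -108, -54, 0, 54, 108 mm part it into four felt-lined lanes 50 mm wide, 104 mm long, running along tray y, centred on x = -81, -27, 27, 81 mm. The keeper bar's upright pivot is at x = -146 mm, y = 0, its spring catch at the +x end.
- keeper_knob (a point): Middle of the upright black finger knob on the keeper bar, 14 mm across, 38 to 74 mm above the bench, 130 mm from the pivot. Frame x points along the bar away from the pivot. The bar is 14 mm wide, 8 mm thick, reaches 295 mm from the pivot; its underside is 30 mm above the bench, 4 mm above pulls that lie flat in the lanes.
- keeper (a joint): Angle of the keeper bar, rad: 0 is shut, the bar along tray +x over the middle of the lanes, against its stop; it grows as the bar swings open in the horizontal plane towards tray -y (clockwise from above), up to 1.5. It stays where it is left. Over the last 0.09 rad it rides over a spring nub (some 5 N at the knob), then snaps home at 0 and is held.
- pull1: Polished aluminium drawer pull, a bar 72 x 26 x 18 mm, flat above and below, half-round along both sides, 88 g; one of 2 to 4 identical ones (read as None if absent). Origin at its centre, x along its length, y across its 26 mm width, z through its 18 mm thickness. Either flat face may be up. It starts in the basket and is too thick to pass the slots.
- pull2: Polished aluminium drawer pull, a bar 72 x 26 x 18 mm, flat above and below, half-round along both sides, 88 g; one of 2 to 4 identical ones (read as None if absent). Origin at its centre, x along its length, y across its 26 mm width, z through its 18 mm thickness. Either flat face may be up. It starts in the basket and is too thick to pass the slots.
- pull3: Polished aluminium drawer pull, a bar 72 x 26 x 18 mm, flat above and below, half-round along both sides, 88 g; one of 2 to 4 identical ones (read as None if absent). Origin at its centre, x along its length, y across its 26 mm width, z through its 18 mm thickness. Either flat face may be up. It starts in the basket and is too thick to pass the slots.
- pull4: Polished aluminium drawer pull, a bar 72 x 26 x 18 mm, flat above and below, half-round along both sides, 88 g; one of 2 to 4 identical ones (read as None if absent). Origin at its centre, x along its length, y across its 26 mm width, z through its 18 mm thickness. Either flat face may be up. It starts in the basket and is too thick to pass the slots.
- slug1: Steel polishing slug, a plain cylinder 13 mm across and 12 mm high, 12 g; origin at its centre. At the start it lies in the basket on a floor bar or on a pull; it drops through a slot once it is shaken or slid off.
- slug2: Steel polishing slug, a plain cylinder 13 mm across and 12 mm high, 12 g; origin at its centre. At the start it lies in the basket on a floor bar or on a pull; it drops through a slot once it is shaken or slid off.
- slug3: Steel polishing slug, a plain cylinder 13 mm across and 12 mm high, 12 g; origin at its centre. At the start it lies in the basket on a floor bar or on a pull; it drops through a slot once it is shaken or slid off.
- slug4: Steel polishing slug, a plain cylinder 13 mm across and 12 mm high, 12 g; origin at its centre. At the start it lies in the basket on a floor bar or on a pull; it drops through a slot once it is shaken or slid off.
- slug5: Steel polishing slug, a plain cylinder 13 mm across and 12 mm high, 12 g; origin at its centre. At the start it lies in the basket on a floor bar or on a pull; it drops through a slot once it is shaken or slid off.
- slug6: Steel polishing slug, a plain cylinder 13 mm across and 12 mm high, 12 g; origin at its centre. At the start it lies in the basket on a floor bar or on a pull; it drops through a slot once it is shaken or slid off.
- tape_roll: Roll of paper tape lying flat, 84 mm across, 24 mm high; origin at the middle of its underside; not part of the job, leave it alone.
- glue_bottle: Standing glue bottle, 40 mm across, 90 mm high; origin at the middle of its underside; not part of the job, leave it alone.
- bead_jar: Jar with a black lid, 64 mm across, 85 mm high; origin at the middle of its underside; not part of the job, leave it alone.
- screwdriver: Screwdriver lying on the bench; origin at the middle of its underside; not part of the job, leave it alone.
- pliers: Pliers with black grips, 150 mm long, lying flat; origin at the middle of its underside; not part of the job, leave it alone.
- flat_file: Flat hand file with a wooden handle, 175 mm long, 16 mm wide, lying between the mat's place and the tub's; origin at the middle of its underside; not part of the job, leave it alone.
There are look-alikes about, which are no part of the job. What is shaped like the pull3 but red is not meant.

How it is judged:
By the outcome, as a careful person would: the job done as asked, in the order asked, and still so for the second after the job is handed in, with the robot touching nothing.
Of pull2, pull3, pull4 only 1 to 3 are there at a start; the rules pass over those that are not, and their reading is None.
At some moment in a run one of pull1, pull2, pull3, pull4 may be knocked a few centimetres aside while the robot is not near it.
It also fails if it takes over 210 s, if anything falls off the work surface, if the arm or the gripper's body presses on something with over 40 N, if the wrist force passes 120 N, or if a joint passes its speed limit or range.

ROBOT

A 6-joint arm with a two-finger parallel gripper is mounted at the origin on the work surface. World frame = base frame: x ahead of the robot, y to its left, z up, the work surface at z = 0. Lengths are in m, angles in rad, forces in N, time in s.
With the tool pointing down it reaches from about 0.35 to 0.725 m from the base axis. Payload 6 kg.
Tool frame: the origin (TCP) lies at the very end of the fingers, on their centre line; the grasp point (between the pads) lies 19 mm behind it; z points along the fingers, y is the line along which they close (so a half turn about z gives the same grasp; the last joint's range is limited). The gripper opens to 85 mm and grips with 20 to 120 N. Pads are 22 mm wide; open, the fingers measure 114 mm over their backs; the gripper's body (76 mm by 85 mm) begins 54 mm behind the grasp point. The pads swing forward as they close: fully open they stand 13 mm farther back than shut.
Start: joints at [-0.877, 0.04, 0.085, 0, -1.615, -0.334], TCP at [0.211, -0.562, 0.231] pointing down, gripper open.
Joint ranges: [-2.56, 2.56], [-1.29, 2.01], [-1.08, 1.49], [-3.29, 1.98], [-2.81, -0.18], [-2.99, 2.99]. Speed limits (rad/s): [2.57, 2.57, 3.01, 3.14, 3.14, 3.14].

INTERFACE

Orientations are given as [roll, pitch, yaw] about the fixed x, y, z axes, in that order (R = Rz(yaw) Ry(pitch) Rx(roll)).
In Python, from cell import * gives the robot as it stands. The module is installed in compiled form; this text tells all that it offers.
- The arm moves only by the shell command python3 -m inch 'ROWS' [FORCE]. ROWS is JSON, a list of rows, each an object of numbers: "dx", "dy", "dz": the shift along the tool's x, y, z in units of 50 mm (1.0 is 50 mm); "rx", "ry", "rz": the turn, a rotation vector about the tool's x, y, z in units of 5 degrees (1.0 is 5 degrees); "jaw": the closure, from -1 (fully open) to 1 (shut). In form: [{"dx": .., "dy": .., "dz": .., "rx": .., "ry": .., "rz": .., "jaw": ..}, ...]. A call has 1 to 12 rows; each row is the pose to reach, as a shift and turn from the pose commanded when the call began, along the tool's axes at that moment; what a row does not reach only later rows make up. A row lasts 1/10 s, in which the tool goes at most 50 mm and 8.59 degrees, less where a joint would pass 70% of its speed; a pose out of reach is approached as far as the arm can. A call with a gripper value outside its range is refused whole. The fingers move at their own pace and stop on an object; FORCE is the grip in N (left out, the last holds). Time passes only in rows, so rows that repeat a pose let the fingers close. It gives the time, the measured TCP pose, the force, the opening and the grip force at its end, in the units of the state.
- get_state(): the state, without advancing time (a new reading comes with each control period).
- snapshot(name): name is "scene" or "top" or "wrist"; returns the picture (400x640x3 uint8, red, green, blue); there is no depth.
- camera_info(name): a dict with "vfov" (degrees; the focal length in pixels is half the picture's height over the tangent of half this angle, whatever the lens; pixels are square), "cx", "cy" (the principal point, pixels), "view" (4x4, takes a point from world to camera coordinates). Camera axes: x right, y up, looking along -z (the intrinsics and any distortion apply to the point x, -y, -z); pixel columns grow to the right and rows downward; lengths in m; the calibration is good to about 2 mm. The wrist camera is an equidistant fisheye: a pixel r from the principal point sees the ray r / f radians off the axis. A picture is of the moment at which its call begins: read the wrist's pose just before it. camera_info takes no time and is no camera call; for the wrist camera it gives the pose at the moment of the call.
- sign_off(): hands the job in; it is judged then, once.
The state is a dict: "clock": time; "joint_positions": joint angles; "joint_velocities": joint speeds; "joint_efforts": joint torques, N m; "tcp_pos": TCP position; "orientation": TCP orientation; "ft_force": force on the tool from outside, world axes, zero at the start; "moment": the same for the moment, N m; "finger_gap": finger opening in m; "finger_force": force on a finger pad.
Only numpy, scipy, OpenCV 4.12 (cv2) and the standard library are available. Lean on these libraries where they do the work, as an engineer would, in place of code of your own. Each camera call takes 0.05 s, during which the arm holds its last target. There are 200 camera calls.

## Working session

There is one attempt and no reset: what is moved stays moved. The work goes in short steps, Python scripts to look and compute and a shell command to move; the robot and the scene stay as the last step left them, time stands still between calls to the robot, and variables do not carry over. Pictures are saved under pics/ and viewed, at most 14 in all, crops included, and the job is handed in when it is done.

```bash
mkdir -p pics; ls
python3 - <<'E'
from cell import *
import cv2, numpy as np
s=get_state(); print(s)
for n in ("top","scene","wrist"):
    im=snapshot(n); cv2.imwrite(f"pics/{n}0.png",im[...,::-1])
    c=camera_info(n); print(n,c["vfov"],c["cx"],c["cy"],np.round(c["view"],4).tolist(),[k for k in c])
E
```

```text
pics
{'clock': 0.0, 'joint_positions': array([-8.77293861e-01,  4.08271487e-02,  8.37953968e-02, -4.38089291e-04,
       -1.61548162e+00, -3.33703930e-01]), 'joint_velocities': array([ 0.00045602, -0.00181548,  0.00090027, -0.00033938, -0.00053146,
       -0.00116217]), 'joint_efforts': array([ 8.02780760e-04, -3.68214869e+01,  3.47423279e+01,  6.93219602e+00,
       -5.22984090e-03, -9.03818972e-06]), 'tcp_pos': array([ 0.21120996, -0.56125122,  0.2302667 ]), 'orientation': array([ 3.13982697e+00, -1.48867649e-04, -2.78177479e+00]), 'ft_force': array([-1.21743804, -0.09957784, -0.04211656]), 'moment': array([-0.04082382, -0.00836655,  0.03574965]), 'finger_force': 0.0, 'finger_gap': 0.08516445689209996}
top 57.50694788698781 318.62619420658154 197.3408576528561 [[-0.1115, -0.9938, 0.0004, 0.1363], [0.9722, -0.109, 0.2074, -0.5611], [-0.206, 0.0235, 0.9783, -0.9486], [0.0, 0.0, 0.0, 1.0]] ['vfov', 'cx', 'cy', 'view']
scene 49.01418100190516 324.1872140664169 191.50110197624005 [[0.3786, 0.9255, -0.0051, -0.2919], [-0.6966, 0.2886, 0.6568, 0.2904], [0.6094, -0.2451, 0.754, -1.5288], [0.0, 0.0, 0.0, 1.0]] ['vfov', 'cx', 'cy', 'view']
wrist 65.70646984690485 320.3252932487629 203.8052140885752 [[-0.3513, 0.9363, 0.0007, 0.5988], [-0.8947, -0.3355, -0.2948, 0.0379], [-0.2758, -0.1042, 0.9556, -0.3796], [0.0, 0.0, 0.0, 1.0]] ['vfov', 'cx', 'cy', 'view']
```

View pics/top0.png

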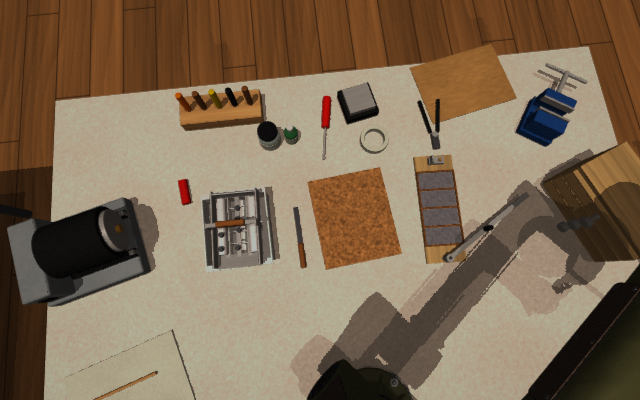

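View pics/scene0.png

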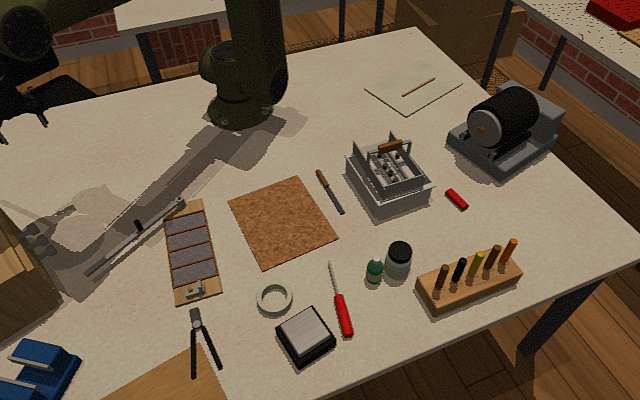

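```bash
cat > h.py <<'E'
from cell import *
import cv2, numpy as np
from scipy.spatial.transform import Rotation as Ro
def ray(n,px,c=None):
    c=c or camera_info(n); f=200/np.tan(np.radians(c["vfov"]/2))
    u=np.array([px[0]-c["cx"],px[1]-c["cy"]],float)
    if n=="wrist":
        r=np.hypot(*u); t=r/f; d=np.array([*(u/max(r,1e-9)*np.sin(t)),np.cos(t)])
    else: d=np.array([*(u/f),1.])
    d=d*[1,-1,-1]; V=np.array(c["view"]); R=V[:3,:3]
    return -R.T@V[:3,3], R.T@d
def onz(n,px,z,c=None):
    o,d=ray(n,px,c); return o+d*(z-o[2])/d[2]
def proj(n,p,c=None):
    c=c or camera_info(n); f=200/np.tan(np.radians(c["vfov"]/2)); V=np.array(c["view"])
    q=(V[:3,:3]@p+V[:3,3])*[1,-1,-1]
    if n=="wrist":
        r=np.hypot(q[0],q[1]); return np.array([c["cx"],c["cy"]])+q[:2]/r*f*np.arctan2(r,q[2])
    return np.array([c["cx"],c["cy"]])+q[:2]/q[2]*f
def tri(r1,r2):
    (a,d),(b,e)=r1,r2
    t=np.linalg.lstsq(np.c_[d,-e],b-a,rcond=None)[0]
    p,q=a+d*t[0],b+e*t[1]; return (p+q)/2,np.linalg.norm(p-q)
def delta(pos,yaw=None,tilt=None):
    """row (units) from the measured pose to pos with tool down at yaw; R may be given as tilt"""
    s=get_state(); R0=Ro.from_euler("xyz",s["orientation"])
    R=tilt if tilt is not None else (Ro.from_euler("xyz",[np.pi,0,yaw]) if yaw is not None else R0)
    d=R0.inv().apply(np.array(pos)-s["tcp_pos"])/.05; w=np.degrees((R0.inv()*R).as_rotvec())/5
    print("row d",np.round(d,2),"r",np.round(w,2))
def shot(n,name,box=None,k=1):
    im=snapshot(n)[...,::-1].copy()
    cv2.imwrite(f"pics/{name}_full.png",im)
    if box: im=im[box[1]:box[3],box[0]:box[2]]
    cv2.imwrite(f"pics/{name}.png",cv2.resize(im,None,fx=k,fy=k,interpolation=cv2.INTER_CUBIC)); return im
def hsv(im): return cv2.cvtColor(im,cv2.COLOR_BGR2HSV)
def blobs(m,amin=20):
    return [c for c in cv2.findContours(m.astype(np.uint8),cv2.RETR_EXTERNAL,cv2.CHAIN_APPROX_NONE)[0] if cv2.contourArea(c)>=amin]
E
python3 - <<'E'
from h import *
t=cv2.imread("pics/top0.png"); s=cv2.imread("pics/scene0.png")
a=cv2.resize(t[180:275,195:280],None,fx=4,fy=4,interpolation=2)
b=cv2.resize(t[145:270,400:535],None,fx=3,fy=3,interpolation=2)
M=np.zeros((380,750,3),np.uint8); M[:380,:340]=a; M[:375,342:342+405]=b; cv2.imwrite("pics/m0.png",M)
for n,im,(x0,y0,x1,y1) in(("top",t,(200,180,280,275)),("scene",s,(340,130,440,190))):
    h=hsv(im)[y0:y1,x0:x1]; m=(h[...,0]<16)&(h[...,1]>110)&(h[...,2]>60)
    for c in blobs(m,8): print(n,"brown",cv2.contourArea(c),np.round(np.array(cv2.minAreaRect(c)[0])+[x0,y0],1),cv2.minAreaRect(c)[1:])
h=hsv(t); m=(h[...,0]<20)&(h[...,1]>110)&(h[...,2]>60); m[:160]=0; m[:,:305]=0;m[:,405:]=0; m[275:]=0
c=max(blobs(m),key=cv2.contourArea); r=cv2.boxPoints(cv2.minAreaRect(c)); print("mat",[np.round(onz("top",p,.004)[:2],3).tolist() for p in r])
for nm,p,z in (("tub corners",[(205,192),(270,187),(278,263),(207,268)],.065),("tray",[(414,157),(452,155),(465,261),(425,263)],.012),("pivot",[(450,258)],.034),("knob",[(489,228)],.06),("bar tip",[(525,195)],.034),("file",[(296,207),(303,266)],.01),("red",[(184,191)],.01)):
    print(nm,[np.round(onz("top",q,z)[:2],3).tolist() for q in p])
E
```

```text
top brown 132.5 [229.1 223. ] ((6.304804801940918, 28.442729949951172), 84.5596694946289)
scene brown 65.5 [389.9 143.3] ((3.846095085144043, 24.450176239013672), 74.05460357666016)
mat [[0.636, 0.101], [0.66, -0.128], [0.398, -0.142], [0.377, 0.075]]
tub corners [[0.621, 0.382], [0.615, 0.203], [0.407, 0.2], [0.415, 0.387]]
tray [[0.673, -0.223], [0.666, -0.336], [0.357, -0.314], [0.364, -0.202]]
pivot [[0.369, -0.266]]
knob [[0.437, -0.377]]
bar tip [[0.52, -0.51]]
file [[0.562, 0.14], [0.393, 0.137]]
red [[0.645, 0.459]]
```

View pics/m0.png

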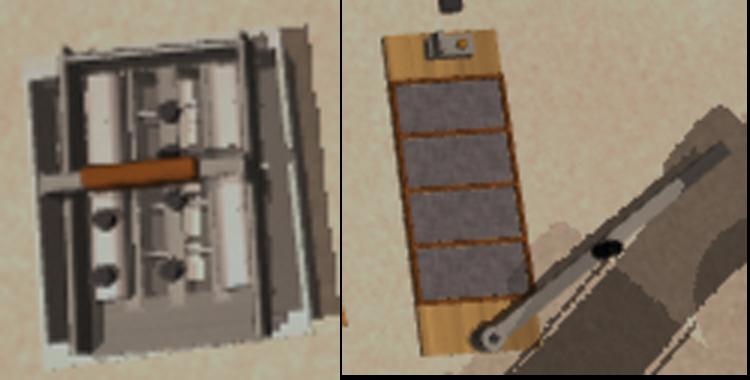

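Run:
```python
from h import *
a=onz("top",(195+82/4,180+176/4),.164);b=onz("top",(195+196/4,180+168/4),.164)
print(a,b,np.linalg.norm(a-b)); print(tri(ray("top",(229.1,223)),ray("scene",(389.9,144))))
yaw=np.arctan2(*(a-b)[[1,0]])-np.pi/2; print("basket yaw",np.degrees(yaw))
c=(a+b)/2
delta([c[0]-.03,c[1],.30],yaw-np.pi/2)
```

```text
[0.51275229 0.331976   0.164     ] [0.50992568 0.26280042 0.164     ] 0.0692333128179292
(array([0.51123949, 0.29785598, 0.16226624]), np.float64(0.0031323413778340586))
basket yaw -2.33988176826612
row d [-11.1   14.17  -1.37] r [ 1.000e-02  1.000e-02 -1.341e+01]
```

```bash
python3 -m inch '[{"dx":-1,"dy":1,"dz":-1.4,"rz":-1,"jaw":-1},{"dx":-11.1,"dy":14.2,"dz":-1.4,"rz":-13.4,"jaw":-1},{"dx":-11.1,"dy":14.2,"dz":-1.4,"rz":-13.4,"jaw":-1},{"dx":-11.1,"dy":14.2,"dz":-1.4,"rz":-13.4,"jaw":-1},{"dx":-11.1,"dy":14.2,"dz":-1.4,"rz":-13.4,"jaw":-1},{"dx":-11.1,"dy":14.2,"dz":-1.4,"rz":-13.4,"jaw":-1},{"dx":-11.1,"dy":14.2,"dz":-1.4,"rz":-13.4,"jaw":-1},{"dx":-11.1,"dy":14.2,"dz":-1.4,"rz":-13.4,"jaw":-1},{"dx":-11.1,"dy":14.2,"dz":-1.4,"rz":-13.4,"jaw":-1},{"dx":-11.1,"dy":14.2,"dz":-1.4,"rz":-13.4,"jaw":-1},{"dx":-11.1,"dy":14.2,"dz":-1.4,"rz":-13.4,"jaw":-1},{"dx":-11.1,"dy":14.2,"dz":-1.4,"rz":-13.4,"jaw":-1}]'
python3 - <<'E'
from h import *
delta([.481,.298,.30],np.radians(-92.34))
E
```

```text
row d [-11.1   14.19  -1.37] r [ 1.000e-02  1.000e-02 -1.341e+01]validation failed for argument at $[0]...
```

```bash
python3 -m inch '[{"dx":-11.1,"dy":14.2,"dz":-1.4,"rx":0,"ry":0,"rz":-13.4,"jaw":-1},{"dx":-11.1,"dy":14.2,"dz":-1.4,"rx":0,"ry":0,"rz":-13.4,"jaw":-1},{"dx":-11.1,"dy":14.2,"dz":-1.4,"rx":0,"ry":0,"rz":-13.4,"jaw":-1},{"dx":-11.1,"dy":14.2,"dz":-1.4,"rx":0,"ry":0,"rz":-13.4,"jaw":-1},{"dx":-11.1,"dy":14.2,"dz":-1.4,"rx":0,"ry":0,"rz":-13.4,"jaw":-1},{"dx":-11.1,"dy":14.2,"dz":-1.4,"rx":0,"ry":0,"rz":-13.4,"jaw":-1},{"dx":-11.1,"dy":14.2,"dz":-1.4,"rx":0,"ry":0,"rz":-13.4,"jaw":-1},{"dx":-11.1,"dy":14.2,"dz":-1.4,"rx":0,"ry":0,"rz":-13.4,"jaw":-1},{"dx":-11.1,"dy":14.2,"dz":-1.4,"rx":0,"ry":0,"rz":-13.4,"jaw":-1},{"dx":-11.1,"dy":14.2,"dz":-1.4,"rx":0,"ry":0,"rz":-13.4,"jaw":-1}]'
python3 - <<'E'
from h import *
delta([.481,.298,.30],np.radians(-92.34))
E
```

```text
clock: 1.15
tcp_pos: [0.3602, -0.0838, 0.2704]
orientation: [-3.14, 0.001, -1.612]
ft_force: [1.6, 0.2, -0.1]
finger_gap: 0.086
finger_force: 0.0
row d [-7.73 -2.1  -0.58] r [-0.01  0.01 -0.  ]
```

```bash
python3 -m inch '[{"dx":-7.7,"dy":-2.1,"dz":-0.6,"rx":0,"ry":0,"rz":0,"jaw":-1},{"dx":-7.7,"dy":-2.1,"dz":-0.6,"rx":0,"ry":0,"rz":0,"jaw":-1},{"dx":-7.7,"dy":-2.1,"dz":-0.6,"rx":0,"ry":0,"rz":0,"jaw":-1},{"dx":-7.7,"dy":-2.1,"dz":-0.6,"rx":0,"ry":0,"rz":0,"jaw":-1},{"dx":-7.7,"dy":-2.1,"dz":-0.6,"rx":0,"ry":0,"rz":0,"jaw":-1},{"dx":-7.7,"dy":-2.1,"dz":-0.6,"rx":0,"ry":0,"rz":0,"jaw":-1},{"dx":-7.7,"dy":-2.1,"dz":-0.6,"rx":0,"ry":0,"rz":0,"jaw":-1},{"dx":-7.7,"dy":-2.1,"dz":-0.6,"rx":0,"ry":0,"rz":0,"jaw":-1},{"dx":-7.7,"dy":-2.1,"dz":-0.6,"rx":0,"ry":0,"rz":0,"jaw":-1},{"dx":-7.7,"dy":-2.1,"dz":-0.6,"rx":0,"ry":0,"rz":0,"jaw":-1},{"dx":-7.7,"dy":-2.1,"dz":-0.6,"rx":0,"ry":0,"rz":0,"jaw":-1}]'
python3 - <<'E'
from h import *
c=camera_info("wrist"); im=shot("wrist","w1"); print(get_state()["tcp_pos"])
h=hsv(im); m=(h[...,0]<16)&(h[...,1]>110)&(h[...,2]>60)
for b in blobs(m,150):
    r=cv2.minAreaRect(b); bp=cv2.boxPoints(r); print(cv2.contourArea(b),r,[np.round(onz("wrist",p,.166,c)[:2],4).tolist() for p in bp])
E
```

```text
clock: 2.25
tcp_pos: [0.4812, 0.2939, 0.3003]
orientation: [-3.141, 0.0, -1.613]
ft_force: [0.6, 0.0, 0.4]
finger_gap: 0.0854
finger_force: 0.0
[0.48123687 0.29356998 0.30087896]
286.0 ((474.5, 393.0), (12.0, 39.0), 90.0) [[0.2933, 0.5968], [0.2167, 0.622], [0.2037, 0.6598], [0.2852, 0.6303]]
236.5 ((612.5000610351562, 318.5000305175781), (25.455841064453125, 12.727920532226562), 45.0) [[0.0216, 0.5177], [0.0026, 0.5039], [-0.1082, 0.5745], [-0.085, 0.5898]]
790.0 ((624.3448486328125, 287.137939453125), (23.397613525390625, 43.08131790161133), 21.80141258239746) [[0.0149, 0.4964], [0.0084, 0.4224], [-0.0909, 0.4556], [-0.0888, 0.5415]]
177.5 ((239.392333984375, 266.63848876953125), (14.263994216918945, 15.00820255279541), 82.87498474121094) [[0.5756, 0.362], [0.5592, 0.36], [0.5597, 0.3767], [0.5765, 0.379]]
167.0 ((289.08953857421875, 220.93191528320312), (20.584835052490234, 13.161819458007812), 86.42366790771484) [[0.5174, 0.3102], [0.5048, 0.3099], [0.505, 0.3309], [0.5179, 0.3313]]
389.5 ((52.966285705566406, 207.85391235351562), (23.535295486450195, 24.43473243713379), 77.00537
[... 611 characters left out ...]
0.1629], [0.4207, 0.1608], [0.4207, 0.1692], [0.4637, 0.1711]]
12881.5 ((41.99999237060547, 209.99996948242188), (83.99998474121094, 377.99993896484375), 0.0) [[1.6645, 0.9904], [0.926, 0.0122], [0.732, 0.0827], [0.9846, 0.7039]]
512.0 ((96.21621704101562, 21.797298431396484), (13.1519193649292, 47.51131057739258), 80.53767395019531) [[0.7534, 0.0734], [0.6805, 0.0874], [0.6768, 0.1036], [0.7484, 0.0914]]
3927.0 ((295.5, 19.0), (38.0, 179.0), 90.0) [[0.5786, 0.1014], [0.4141, 0.1149], [0.4165, 0.1527], [0.5788, 0.1408]]
4297.0 ((39.92842102050781, 97.1079330444336), (195.3546905517578, 31.708505630493164), 87.16899871826172) [[0.8746, 0.0], [0.7975, 0.0294], [0.799, 0.2783], [0.8738, 0.276]]
```

View pics/w1.png

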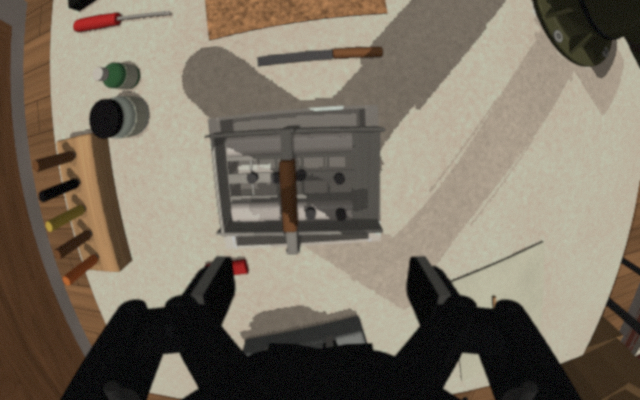

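Run:
```python
from h import *
c=camera_info("wrist"); im=cv2.imread("pics/w1.png"); h=hsv(im)
m=(h[...,0]<20)&(h[...,1]>90)&(h[...,2]>40); m[:150]=0;m[240:]=0;m[:,:270]=0;m[:,305:]=0
v,u=np.nonzero(m); P=np.array([onz("wrist",p,.166,c)[:2] for p in zip(u,v)]); l=cv2.fitLine(P.astype(np.float32),cv2.DIST_HUBER,0,1e-3,1e-3).ravel()
print(P.min(0),P.max(0),l,len(P), np.degrees(np.arctan2(l[1],l[0])))
g=[np.mean([P[:,0].min(),P[:,0].max()]),np.mean([P[:,1].min(),P[:,1].max()])]; print(g)
delta([.511,.297,.155-.009+.019-.019],np.radians(-91.5))
```

```text
[0.50253188 0.26146593] [0.51868221 0.33100927] [0.02827442 0.9996002  0.5105642  0.2950727 ] 1081 88.379776
[np.float64(0.510607043345872), np.float64(0.2962375989939042)]
row d [-0.09 -0.59  3.1 ] r [-0.01  0.01 -0.19]
```

```bash
python3 -m inch '[{"dx":-0.06,"dy":-0.6,"dz":0,"rx":0,"ry":0,"rz":0,"jaw":-1},{"dx":-0.06,"dy":-0.6,"dz":1,"rx":0,"ry":0,"rz":0,"jaw":-1},{"dx":-0.06,"dy":-0.6,"dz":1.8,"rx":0,"ry":0,"rz":0,"jaw":-1},{"dx":-0.06,"dy":-0.6,"dz":2.5,"rx":0,"ry":0,"rz":0,"jaw":-1},{"dx":-0.06,"dy":-0.6,"dz":3,"rx":0,"ry":0,"rz":0,"jaw":-1},{"dx":-0.06,"dy":-0.6,"dz":3.25,"rx":0,"ry":0,"rz":0,"jaw":-1},{"dx":-0.06,"dy":-0.6,"dz":3.25,"rx":0,"ry":0,"rz":0,"jaw":-1},{"dx":-0.06,"dy":-0.6,"dz":3.25,"rx":0,"ry":0,"rz":0,"jaw":0.3},{"dx":-0.06,"dy":-0.6,"dz":3.25,"rx":0,"ry":0,"rz":0,"jaw":0.8},{"dx":-0.06,"dy":-0.6,"dz":3.25,"rx":0,"ry":0,"rz":0,"jaw":1},{"dx":-0.06,"dy":-0.6,"dz":3.25,"rx":0,"ry":0,"rz":0,"jaw":1},{"dx":-0.06,"dy":-0.6,"dz":3.25,"rx":0,"ry":0,"rz":0,"jaw":1}]' 90
python3 -m inch '[{"dx":0,"dy":0,"dz":0,"rx":0,"ry":0,"rz":0,"jaw":1},{"dx":0,"dy":0,"dz":0,"rx":0,"ry":0,"rz":0,"jaw":1},{"dx":0,"dy":0,"dz":0,"rx":0,"ry":0,"rz":0,"jaw":1},{"dx":0,"dy":0,"dz":0,"rx":0,"ry":0,"rz":0,"jaw":1}]' 90
```

```text
clock: 3.5
tcp_pos: [0.5116, 0.2964, 0.1382]
orientation: [-3.141, 0.001, -1.612]
ft_force: [-3.7, -4.2, 6.4]
finger_gap: 0.0131
finger_force: 73.2
clock: 3.9
tcp_pos: [0.5116, 0.2964, 0.1382]
orientation: [-3.141, 0.001, -1.612]
ft_force: [-0.4, 1.3, 5.3]
finger_gap: 0.0124
finger_force: 89.1
```

```bash
python3 -m inch '[{"dx":0,"dy":0,"dz":-0.2,"rx":0,"ry":0,"rz":0,"jaw":1},{"dx":0,"dy":0,"dz":-0.24,"rx":0,"ry":0,"rz":0,"jaw":1},{"dx":0.4,"dy":0,"dz":-0.24,"rx":0,"ry":0,"rz":0,"jaw":1},{"dx":-0.4,"dy":0,"dz":-0.24,"rx":0,"ry":0,"rz":0,"jaw":1},{"dx":0.4,"dy":0,"dz":-0.24,"rx":0,"ry":0,"rz":0,"jaw":1},{"dx":-0.4,"dy":0,"dz":-0.24,"rx":0,"ry":0,"rz":0,"jaw":1},{"dx":0.4,"dy":0,"dz":-0.24,"rx":0,"ry":0,"rz":0,"jaw":1},{"dx":-0.4,"dy":0,"dz":-0.24,"rx":0,"ry":0,"rz":0,"jaw":1},{"dx":0.4,"dy":0,"dz":-0.24,"rx":0,"ry":0,"rz":0,"jaw":1},{"dx":-0.4,"dy":0,"dz":-0.24,"rx":0,"ry":0,"rz":0,"jaw":1},{"dx":0,"dy":0,"dz":-0.24,"rx":0,"ry":0,"rz":0,"jaw":1},{"dx":0,"dy":0,"dz":-0.24,"rx":0,"ry":0,"rz":0,"jaw":1}]'
python3 - <<'E'
from h import *
a=shot("top","t1",(195,175,285,275),4); s=cv2.imread("pics/t1.png"); shot("scene","s1",(335,120,445,220),4); b=cv2.imread("pics/s1.png")
M=np.zeros((400,800,3),np.uint8); M[:400,:360]=s[:400,:360]; M[:,360:800]=b[:400,:440]; cv2.imwrite("pics/m1.png",M)
E
```

```text
clock: 5.1
tcp_pos: [0.5107, 0.2946, 0.1478]
orientation: [3.139, -0.003, -1.613]
ft_force: [-1.0, -1.0, -6.2]
finger_gap: 0.0125
finger_force: 89.0
```

View pics/m1.png

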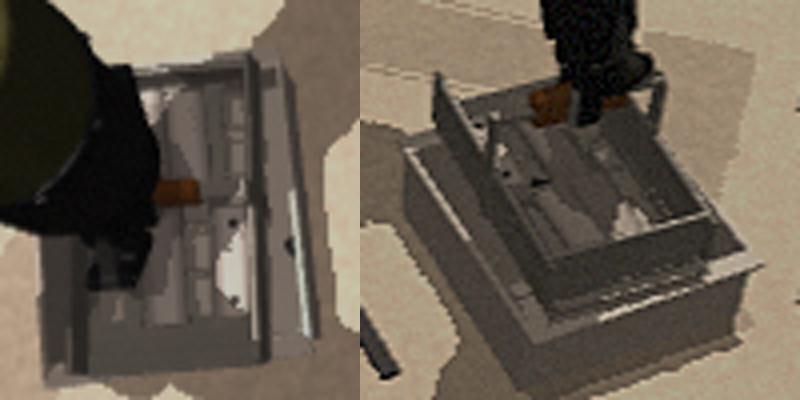

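```bash
python3 -m inch '[{"dx":0.4,"dy":0,"dz":-0.1,"rx":0,"ry":1.4,"rz":0,"jaw":1},{"dx":-0.4,"dy":0,"dz":-0.1,"rx":0,"ry":0,"rz":0,"jaw":1},{"dx":0.4,"dy":0,"dz":-0.1,"rx":0,"ry":-1.4,"rz":0,"jaw":1},{"dx":-0.4,"dy":0,"dz":-0.1,"rx":0,"ry":0,"rz":0,"jaw":1},{"dx":0.4,"dy":0,"dz":-0.1,"rx":0,"ry":1.4,"rz":0,"jaw":1},{"dx":-0.4,"dy":0,"dz":-0.1,"rx":0,"ry":0,"rz":0,"jaw":1},{"dx":0.4,"dy":0,"dz":-0.1,"rx":0,"ry":-1.4,"rz":0,"jaw":1},{"dx":-0.4,"dy":0,"dz":-0.1,"rx":0,"ry":0,"rz":0,"jaw":1},{"dx":0.4,"dy":0,"dz":-0.1,"rx":0,"ry":0,"rz":0,"jaw":1},{"dx":-0.4,"dy":0,"dz":-0.1,"rx":0,"ry":0,"rz":0,"jaw":1},{"dx":0,"dy":0,"dz":0,"rx":0,"ry":0,"rz":0,"jaw":1},{"dx":0,"dy":0,"dz":0,"rx":0,"ry":0,"rz":0,"jaw":1}]'
python3 - <<'E'
from h import *
shot("top","t2",(195,175,285,275),4); s=cv2.imread("pics/t2.png"); im=shot("wrist","w2"); 
lut=(255*(np.arange(256)/255)**.55).astype(np.uint8)
im=cv2.LUT(im,lut)
M=np.zeros((400,800,3),np.uint8); M[:,:300]=cv2.resize(s[:400,:360],(300,333))[:1] if 0 else 0; M[:400,:640]=im; M[:178,640:800]=cv2.resize(s,(160,178)); cv2.imwrite("pics/m2.png",M)
E
```

```text
clock: 6.4
tcp_pos: [0.5107, 0.2953, 0.148]
orientation: [3.139, -0.002, -1.613]
ft_force: [-1.0, -1.2, -6.4]
finger_gap: 0.0125
finger_force: 96.1
```

View pics/m2.png

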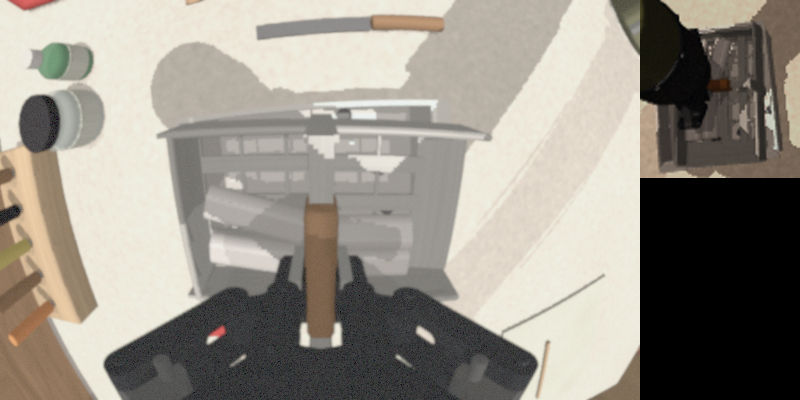

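```bash
python3 -m inch '[{"dx":0,"dy":0,"dz":-0.5,"rx":0,"ry":1.5,"rz":0,"jaw":1},{"dx":0,"dy":0,"dz":-0.5,"rx":0,"ry":3,"rz":0,"jaw":1},{"dx":0.3,"dy":0,"dz":-0.5,"rx":0,"ry":4,"rz":0,"jaw":1},{"dx":-0.3,"dy":0,"dz":-0.5,"rx":0,"ry":4,"rz":0,"jaw":1},{"dx":0.3,"dy":0,"dz":-0.5,"rx":0,"ry":4,"rz":0,"jaw":1},{"dx":0,"dy":0,"dz":-0.5,"rx":0,"ry":2.5,"rz":0,"jaw":1},{"dx":0,"dy":0,"dz":-0.5,"rx":0,"ry":0,"rz":0,"jaw":1},{"dx":0,"dy":0,"dz":-0.5,"rx":0,"ry":-1.5,"rz":0,"jaw":1},{"dx":0.3,"dy":0,"dz":-0.5,"rx":0,"ry":-3,"rz":0,"jaw":1},{"dx":-0.3,"dy":0,"dz":-0.5,"rx":0,"ry":-4,"rz":0,"jaw":1},{"dx":0.3,"dy":0,"dz":-0.5,"rx":0,"ry":-4,"rz":0,"jaw":1},{"dx":0,"dy":0,"dz":-0.5,"rx":0,"ry":-4,"rz":0,"jaw":1}]'
python3 -m inch '[{"dx":0,"dy":0,"dz":0,"rx":0,"ry":1.5,"rz":0,"jaw":1},{"dx":0.2,"dy":0,"dz":0,"rx":0,"ry":3,"rz":0,"jaw":1},{"dx":-0.2,"dy":0,"dz":0,"rx":0,"ry":4,"rz":0,"jaw":1},{"dx":0.3,"dy":0,"dz":0,"rx":0,"ry":4,"rz":0,"jaw":1},{"dx":-0.3,"dy":0,"dz":0,"rx":0,"ry":4,"rz":0,"jaw":1},{"dx":0.3,"dy":0,"dz":0,"rx":0,"ry":4,"rz":0,"jaw":1},{"dx":-0.3,"dy":0,"dz":0,"rx":0,"ry":4,"rz":0,"jaw":1},{"dx":0,"dy":0,"dz":0,"rx":0,"ry":4,"rz":0,"jaw":1}]'
python3 - <<'E'
from h import *
im=shot("wrist","w3"); print(get_state()["orientation"],get_state()["tcp_pos"])
lut=(255*(np.arange(256)/255)**.55).astype(np.uint8)
cv2.imwrite("pics/m3.png",cv2.LUT(im,lut)); delta([.5107,.2955,.34],-1.613)
E
```

```text
clock: 7.7
tcp_pos: [0.5122, 0.292, 0.1762]
orientation: [-3.14, 0.347, -1.615]
ft_force: [1.4, -3.5, -7.3]
finger_gap: 0.0122
finger_force: 90.0
clock: 8.5
tcp_pos: [0.5118, 0.2989, 0.1754]
orientation: [-3.14, 0.002, -1.61]
ft_force: [0.0, 0.4, -4.8]
finger_gap: 0.0124
finger_force: 89.5
[-3.14143606e+00  1.12869804e-04 -1.61169039e+00] [0.51130442 0.29579596 0.17442961]
row d [ 0.01  0.01 -3.31] r [-0.    0.    0.02]
```

```bash
python3 -m inch '[{"dx":0,"dy":0,"dz":-0.6,"rx":0,"ry":0,"rz":0,"jaw":1},{"dx":0,"dy":0,"dz":-1.4,"rx":0,"ry":0,"rz":0,"jaw":1},{"dx":0,"dy":0,"dz":-2.2,"rx":0,"ry":0,"rz":0,"jaw":1},{"dx":0,"dy":0,"dz":-2.9,"rx":0,"ry":0,"rz":0,"jaw":1},{"dx":0,"dy":0,"dz":-3.5,"rx":0,"ry":0,"rz":0,"jaw":1},{"dx":0,"dy":0,"dz":-3.9,"rx":0,"ry":0,"rz":0,"jaw":1},{"dx":0,"dy":0,"dz":-4,"rx":0,"ry":0,"rz":0,"jaw":1},{"dx":0,"dy":0,"dz":-4,"rx":0,"ry":0,"rz":0,"jaw":1},{"dx":0,"dy":0,"dz":-4,"rx":0,"ry":0,"rz":0,"jaw":1}]'
python3 - <<'E'
from h import *
lut=(255*(np.arange(256)/255)**.55).astype(np.uint8)
shot("scene","s4",(330,40,450,220),3); b=cv2.LUT(cv2.imread("pics/s4.png"),lut); w=cv2.LUT(shot("wrist","w4"),lut)[60:320,130:510]
M=np.zeros((540,800,3),np.uint8); M[:540,:360]=b; M[:260,362:742]=w; M[262:522,362:742]=cv2.imread("pics/m3.png")[60:320,130:510]; cv2.imwrite("pics/m4.png",M)
E
```

```text
clock: 9.45
tcp_pos: [0.5111, 0.2963, 0.3728]
orientation: [3.139, -0.001, -1.612]
ft_force: [-0.5, -0.1, -6.3]
finger_gap: 0.012
finger_force: 89.4
```

View pics/m4.png

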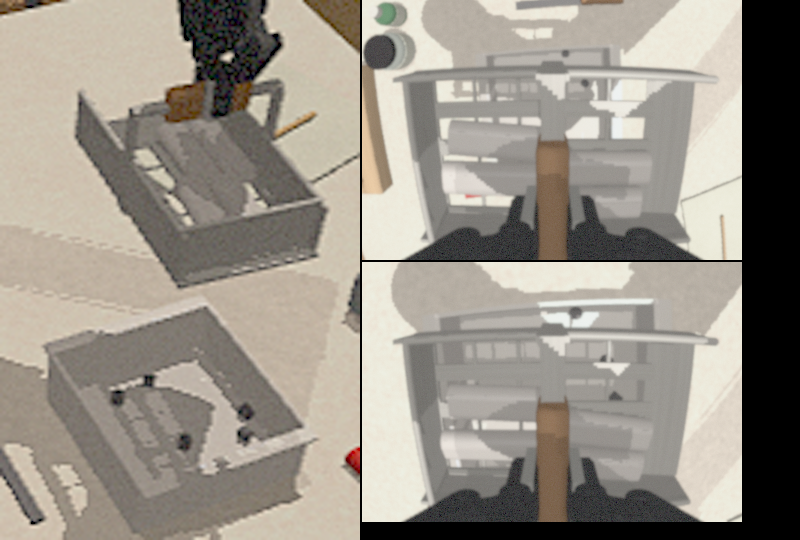

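```bash
python3 -m inch '[{"dx":0.2,"dy":0,"dz":0,"rx":0,"ry":0,"rz":0,"jaw":1},{"dx":0.6,"dy":0,"dz":0,"rx":0,"ry":0,"rz":0,"jaw":1},{"dx":1.2,"dy":-0.2,"dz":0,"rx":0,"ry":0,"rz":0,"jaw":1},{"dx":1.9,"dy":-0.4,"dz":0,"rx":0,"ry":0,"rz":0,"jaw":1},{"dx":2.6,"dy":-0.6,"dz":0,"rx":0,"ry":0,"rz":0,"jaw":1},{"dx":3.3,"dy":-0.7,"dz":0,"rx":0,"ry":0,"rz":0,"jaw":1},{"dx":4.0,"dy":-0.8,"dz":0,"rx":0,"ry":0,"rz":0,"jaw":1},{"dx":4.7,"dy":-0.9,"dz":0,"rx":0,"ry":0,"rz":0,"jaw":1},{"dx":5.3,"dy":-1,"dz":0,"rx":0,"ry":0,"rz":0,"jaw":1},{"dx":5.8,"dy":-1,"dz":0,"rx":0,"ry":0,"rz":0,"jaw":1},{"dx":6.1,"dy":-1,"dz":0,"rx":0,"ry":0,"rz":0,"jaw":1},{"dx":6.2,"dy":-1,"dz":0,"rx":0,"ry":0,"rz":0,"jaw":1}]'
python3 - <<'E'
from h import *
lut=(255*(np.arange(256)/255)**.6).astype(np.uint8)
shot("top","t5",(190,175,285,275),4); b=cv2.LUT(cv2.imread("pics/t5.png"),lut); w=cv2.LUT(shot("wrist","w5"),lut)[60:360,100:500]
M=np.zeros((400,784,3),np.uint8); M[:400,:380]=b; M[:300,382:782]=w; cv2.imwrite("pics/m5.png",M)
E
```

```text
clock: 10.75
tcp_pos: [0.5477, -0.0179, 0.3751]
orientation: [-3.141, -0.0, -1.615]
ft_force: [0.4, 0.1, -6.6]
finger_gap: 0.0125
finger_force: 89.4
```

View pics/m5.png

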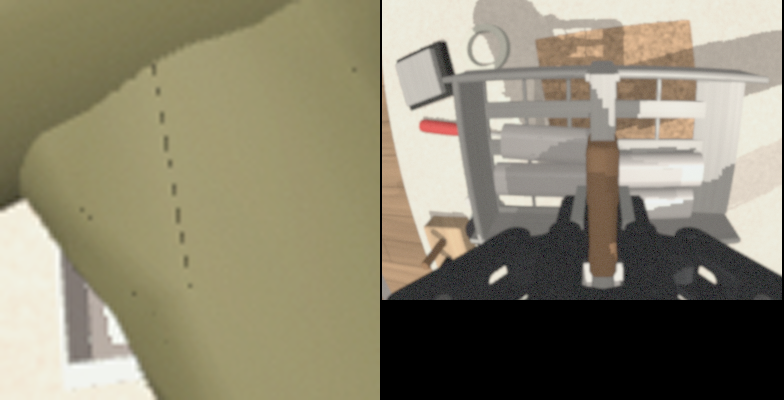

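```bash
python3 -m inch '[{"dx":0.3,"dy":0,"dz":0,"rx":0,"ry":0,"rz":0,"jaw":1},{"dx":0.8,"dy":0,"dz":0,"rx":0,"ry":0,"rz":0,"jaw":1},{"dx":1.4,"dy":0,"dz":0,"rx":0,"ry":0,"rz":0,"jaw":1},{"dx":2,"dy":0,"dz":0,"rx":0,"ry":0,"rz":0,"jaw":1},{"dx":2.5,"dy":0,"dz":0,"rx":0,"ry":0,"rz":0,"jaw":1},{"dx":2.9,"dy":0,"dz":0,"rx":0,"ry":0,"rz":0,"jaw":1},{"dx":3,"dy":0,"dz":0,"rx":0,"ry":0,"rz":0,"jaw":1},{"dx":3,"dy":0,"dz":0,"rx":0,"ry":0,"rz":0,"jaw":1}]'
python3 - <<'E'
from h import *
lut=(255*(np.arange(256)/255)**.6).astype(np.uint8)
shot("top","t6",(190,175,285,275),4); b=cv2.LUT(cv2.imread("pics/t6.png"),lut); shot("scene","s6",(340,130,440,225),4); w=cv2.LUT(cv2.imread("pics/s6.png"),lut)
M=np.zeros((400,784,3),np.uint8); M[:400,:380]=b; M[:380,382:782]=w; cv2.imwrite("pics/m6.png",M)
g=hsv(cv2.imread("pics/t6_full.png"))[190:270,200:280,2]
print([ (np.round(cv2.minAreaRect(c)[0],0)+[200,190],cv2.contourArea(c)) for c in blobs(g<55,3)])
E
```

```text
clock: 11.65
tcp_pos: [0.5422, -0.1657, 0.3742]
orientation: [3.141, 0.0, -1.613]
ft_force: [0.1, -0.8, -6.5]
finger_gap: 0.0122
finger_force: 89.4
[(array([212., 230.]), 9.5)]
```

View pics/m6.png

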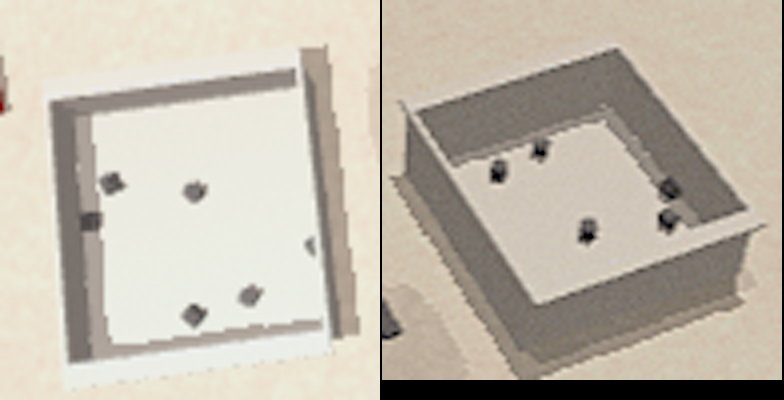

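```bash
python3 -m inch '[{"dx":-0.3,"dy":0,"dz":0.2,"rx":0,"ry":0,"rz":0,"jaw":1},{"dx":-0.8,"dy":0,"dz":0.6,"rx":0,"ry":0,"rz":0,"jaw":1},{"dx":-1.4,"dy":0,"dz":1.2,"rx":0,"ry":0,"rz":0,"jaw":1},{"dx":-1.9,"dy":0.1,"dz":1.8,"rx":0,"ry":0,"rz":0,"jaw":1},{"dx":-2.3,"dy":0.2,"dz":2.4,"rx":0,"ry":0,"rz":0,"jaw":1},{"dx":-2.6,"dy":0.2,"dz":3,"rx":0,"ry":0,"rz":0,"jaw":1},{"dx":-2.7,"dy":0.2,"dz":3.5,"rx":0,"ry":0,"rz":0,"jaw":1},{"dx":-2.7,"dy":0.2,"dz":3.9,"rx":0,"ry":0,"rz":0,"jaw":1},{"dx":-2.7,"dy":0.2,"dz":4.1,"rx":0,"ry":0,"rz":0,"jaw":1},{"dx":-2.7,"dy":0.2,"dz":4.2,"rx":0,"ry":0,"rz":0,"jaw":1},{"dx":-2.7,"dy":0.2,"dz":4.2,"rx":0,"ry":0,"rz":0,"jaw":1}]'
python3 -m inch '[{"dx":0,"dy":0,"dz":0,"rx":1.5,"ry":0,"rz":0,"jaw":1},{"dx":0,"dy":0,"dz":0,"rx":3,"ry":0,"rz":0,"jaw":1},{"dx":0,"dy":0,"dz":0,"rx":4.2,"ry":0,"rz":0,"jaw":1},{"dx":0,"dy":0,"dz":0,"rx":5,"ry":0,"rz":0,"jaw":1},{"dx":0,"dy":0,"dz":0,"rx":5,"ry":0,"rz":0,"jaw":1},{"dx":0,"dy":0,"dz":0,"rx":6,"ry":0,"rz":0,"jaw":1},{"dx":0,"dy":-0.2,"dz":0,"rx":6.6,"ry":0,"rz":0,"jaw":1},{"dx":0,"dy":-0.7,"dz":0,"rx":7.2,"ry":0,"rz":0,"jaw":1},{"dx":0,"dy":-1.3,"dz":0,"rx":7.8,"ry":0,"rz":0,"jaw":1},{"dx":0,"dy":-1.8,"dz":0,"rx":8.4,"ry":0,"rz":0,"jaw":1},{"dx":0,"dy":-2,"dz":0,"rx":9,"ry":0,"rz":0,"jaw":1},{"dx":0,"dy":-2,"dz":0,"rx":9,"ry":0,"rz":0,"jaw":1}]'
python3 - <<'E'
from h import *
lut=(255*(np.arange(256)/255)**.6).astype(np.uint8)
b=cv2.LUT(shot("top","t7",(280,150,430,280)),lut); w=cv2.LUT(shot("scene","s7",(200,120,360,280)),lut); r=cv2.LUT(shot("wrist","w7"),lut)
M=np.zeros((560,780,3),np.uint8); M[:260,:300]=cv2.resize(b,None,fx=2,fy=2); M[:320,310:630]=cv2.resize(w,None,fx=2,fy=2); M[325:560,:376]=cv2.resize(r,(376,235)); cv2.imwrite("pics/m7.png",M)
E
```

```text
clock: 12.85
tcp_pos: [0.5379, -0.03, 0.1647]
orientation: [-3.141, 0.0, -1.612]
ft_force: [-0.5, -0.6, -6.5]
finger_gap: 0.0123
finger_force: 89.4
clock: 14.05
tcp_pos: [0.6382, -0.0357, 0.1642]
orientation: [-2.358, -0.002, -1.615]
ft_force: [-0.6, -1.1, -3.7]
finger_gap: 0.0122
finger_force: 90.7
```

View pics/m7.png

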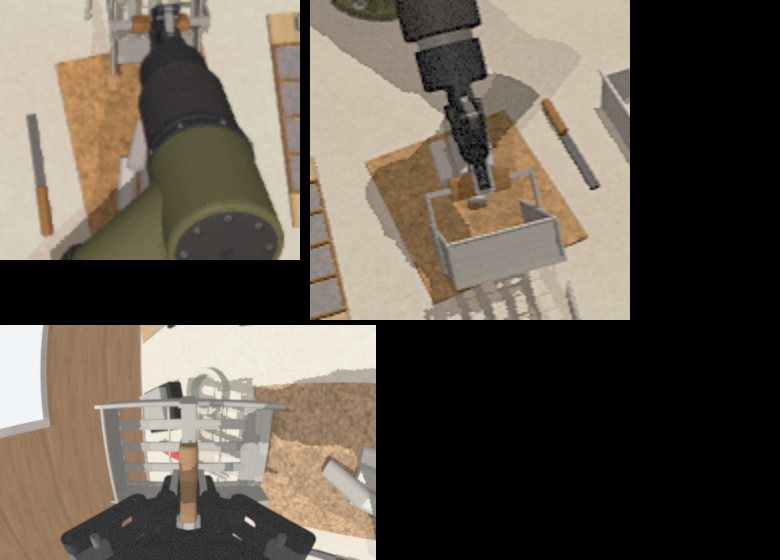

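```bash
python3 -m inch '[{"dx":0,"dy":-0.5,"dz":-0.5,"rx":0,"ry":0,"rz":0,"jaw":1},{"dx":0,"dy":-1,"dz":-1,"rx":-1,"ry":0,"rz":0,"jaw":1},{"dx":0,"dy":-1.5,"dz":-1.5,"rx":-2.5,"ry":0,"rz":0,"jaw":1},{"dx":0,"dy":-1.7,"dz":-1.7,"rx":-4,"ry":0,"rz":0,"jaw":1},{"dx":0,"dy":-1.4,"dz":-2,"rx":-5.5,"ry":0,"rz":0,"jaw":1},{"dx":0,"dy":-1,"dz":-2.4,"rx":-7,"ry":0,"rz":0,"jaw":1},{"dx":0,"dy":-0.6,"dz":-2.8,"rx":-8.5,"ry":0,"rz":0,"jaw":1},{"dx":0,"dy":-0.3,"dz":-3.1,"rx":-9,"ry":0,"rz":0,"jaw":1},{"dx":0,"dy":-0.3,"dz":-3.1,"rx":-9,"ry":0,"rz":0,"jaw":1}]'
python3 - <<'E'
from h import *
delta([.5116,.2964,.20],-1.612)
im=shot("top","t8")
E
```

```text
clock: 15.1
tcp_pos: [0.5389, -0.0292, 0.2869]
orientation: [-3.14, 0.002, -1.61]
ft_force: [0.8, 0.6, -2.2]
finger_gap: 0.0121
finger_force: 90.6
row d [-6.48  0.81  1.75] r [-0.02  0.03  0.02]
```

```bash
python3 -m inch '[{"dx":-0.5,"dy":0,"dz":0,"rx":0,"ry":0,"rz":0,"jaw":1},{"dx":-1.3,"dy":0.2,"dz":0,"rx":0,"ry":0,"rz":0,"jaw":1},{"dx":-2.2,"dy":0.4,"dz":0,"rx":0,"ry":0,"rz":0,"jaw":1},{"dx":-3.1,"dy":0.6,"dz":0,"rx":0,"ry":0,"rz":0,"jaw":1},{"dx":-4,"dy":0.7,"dz":0,"rx":0,"ry":0,"rz":0,"jaw":1},{"dx":-4.9,"dy":0.8,"dz":0,"rx":0,"ry":0,"rz":0,"jaw":1},{"dx":-5.7,"dy":0.81,"dz":0.3,"rx":0,"ry":0,"rz":0,"jaw":1},{"dx":-6.2,"dy":0.81,"dz":0.7,"rx":0,"ry":0,"rz":0,"jaw":1},{"dx":-6.48,"dy":0.81,"dz":1.2,"rx":0,"ry":0,"rz":0,"jaw":1},{"dx":-6.48,"dy":0.81,"dz":1.7,"rx":0,"ry":0,"rz":0,"jaw":1},{"dx":-6.48,"dy":0.81,"dz":1.75,"rx":0,"ry":0,"rz":0,"jaw":1},{"dx":-6.48,"dy":0.81,"dz":1.75,"rx":0,"ry":0,"rz":0,"jaw":1}]'
python3 - <<'E'
from h import *
delta([.5116,.2964,.139],-1.612)
im=shot("scene","s9",(330,60,450,220),3)
E
```

```text
clock: 16.35
tcp_pos: [0.512, 0.2953, 0.198]
orientation: [-3.141, 0.0, -1.612]
ft_force: [0.0, -0.4, -1.9]
finger_gap: 0.0124
finger_force: 90.5
row d [-0.02  0.01  1.18] r [-0.01  0.    0.  ]
```

```bash
python3 -m inch '[{"dx":-0.02,"dy":0,"dz":0.3,"rx":0,"ry":0,"rz":0,"jaw":1},{"dx":-0.02,"dy":0,"dz":0.6,"rx":0,"ry":0,"rz":0,"jaw":1},{"dx":-0.02,"dy":0,"dz":0.9,"rx":0,"ry":0,"rz":0,"jaw":1},{"dx":-0.02,"dy":0,"dz":1.05,"rx":0,"ry":0,"rz":0,"jaw":1},{"dx":-0.02,"dy":0,"dz":1.12,"rx":0,"ry":0,"rz":0,"jaw":1},{"dx":-0.02,"dy":0,"dz":1.16,"rx":0,"ry":0,"rz":0,"jaw":1},{"dx":-0.02,"dy":0,"dz":1.18,"rx":0,"ry":0,"rz":0,"jaw":1},{"dx":-0.02,"dy":0,"dz":1.18,"rx":0,"ry":0,"rz":0,"jaw":1}]'
```

```text
clock: 17.2
tcp_pos: [0.5135, 0.2959, 0.1431]
orientation: [-3.136, 0.002, -1.612]
ft_force: [-4.6, -4.9, 15.5]
finger_gap: 0.0122
finger_force: 93.6
```

```bash
python3 -m inch '[{"dx":0,"dy":0,"dz":-0.08,"rx":0,"ry":0,"rz":0,"jaw":1},{"dx":0,"dy":0,"dz":-0.08,"rx":0,"ry":0,"rz":0,"jaw":1},{"dx":0,"dy":0,"dz":-0.08,"rx":0,"ry":0,"rz":0,"jaw":0.5},{"dx":0,"dy":0,"dz":-0.08,"rx":0,"ry":0,"rz":0,"jaw":0.2},{"dx":0,"dy":0,"dz":-0.08,"rx":0,"ry":0,"rz":0,"jaw":-0.3},{"dx":0,"dy":0,"dz":-0.08,"rx":0,"ry":0,"rz":0,"jaw":-0.3},{"dx":0,"dy":0,"dz":-0.6,"rx":0,"ry":0,"rz":0,"jaw":-0.3},{"dx":0,"dy":0,"dz":-1.3,"rx":0,"ry":0,"rz":0,"jaw":-0.3},{"dx":0,"dy":0,"dz":-2.2,"rx":0,"ry":0,"rz":0,"jaw":-0.3},{"dx":0,"dy":0,"dz":-3.1,"rx":0,"ry":0,"rz":0,"jaw":-0.5},{"dx":0,"dy":0,"dz":-3.8,"rx":0,"ry":0,"rz":0,"jaw":-0.5},{"dx":0,"dy":0,"dz":-4,"rx":0,"ry":0,"rz":0,"jaw":-0.5}]'
python3 -m inch '[{"dx":2,"dy":0.2,"dz":0,"rx":0,"ry":0,"rz":0,"jaw":-0.5},{"dx":5,"dy":0.8,"dz":0,"rx":0,"ry":0,"rz":0,"jaw":-0.5},{"dx":5,"dy":0.8,"dz":0,"rx":0,"ry":0,"rz":0,"jaw":-0.5},{"dx":5,"dy":0.8,"dz":0,"rx":0,"ry":0,"rz":0,"jaw":-0.5},{"dx":5,"dy":0.8,"dz":0,"rx":0,"ry":0,"rz":0,"jaw":-0.5},{"dx":5,"dy":0.8,"dz":0,"rx":0,"ry":0,"rz":0,"jaw":-0.5},{"dx":5,"dy":0.8,"dz":0,"rx":0,"ry":0,"rz":0,"jaw":-0.5}]'
python3 - <<'E'
from h import *
print(get_state()["tcp_pos"])
lut=(255*(np.arange(256)/255)**.6).astype(np.uint8)
w=shot("wrist","w10"); s=shot("scene","s10",(340,120,440,220))
M=np.zeros((600,800,3),np.uint8); M[:400,:640]=w; M[400:600,:200]=cv2.resize(s,None,fx=2,fy=2)
t=shot("top","t10"); M[400:600,210:790]=cv2.resize(t[180:280,190:480],None,fx=2,fy=2); cv2.imwrite("pics/m10.png",M)
E
```

```text
clock: 18.4
tcp_pos: [0.5127, 0.2961, 0.3434]
orientation: [-3.136, 0.004, -1.613]
ft_force: [-0.1, 0.4, 0.4]
finger_gap: 0.0644
finger_force: 0.0
clock: 19.1
tcp_pos: [0.4613, 0.0471, 0.3382]
orientation: [-3.141, 0.001, -1.615]
ft_force: [0.4, 0.3, 0.3]
finger_gap: 0.0643
finger_force: 0.0
[0.46126743 0.04706875 0.33821723]
```

View pics/m10.png

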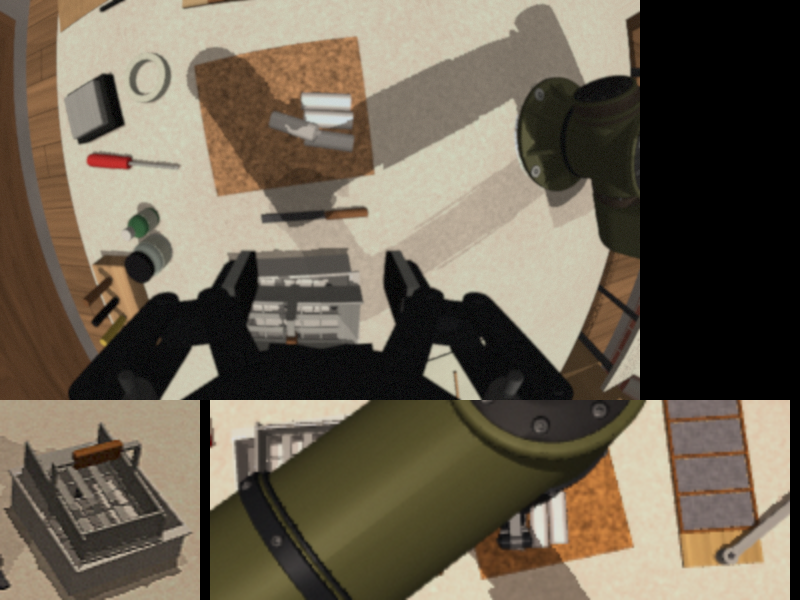

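```bash
python3 -m inch '[{"dx":-0.8,"dy":0,"dz":1.6,"rx":0,"ry":0,"rz":0,"jaw":-1},{"dx":-0.8,"dy":0,"dz":1.6,"rx":0,"ry":0,"rz":0,"jaw":-1},{"dx":-0.8,"dy":0,"dz":1.6,"rx":0,"ry":0,"rz":0,"jaw":-1},{"dx":-0.8,"dy":0,"dz":1.6,"rx":0,"ry":0,"rz":0,"jaw":-1},{"dx":-0.8,"dy":0,"dz":1.6,"rx":0,"ry":0,"rz":0,"jaw":-1}]'
python3 - <<'E'
from h import *
c=camera_info("wrist"); w=shot("wrist","w11")
print(get_state()["tcp_pos"],ray("wrist",(320,204),c))
p=[proj("wrist",np.array([x,y,.004]),c) for x in(.38,.65) for y in(-.14,.09)]; print(np.round(p))
x0,y0=np.maximum(np.min(p,0),0).astype(int);x1,y1=np.max(p,0).astype(int)
h=hsv(w)
M=cv2.resize(w[y0:y1,x0:x1],None,fx=2.5,fy=2.5,interpolation=cv2.INTER_CUBIC)[:600,:800]; print(x0,y0,x1,y1,M.shape)
cv2.imwrite("pics/m11.png",M)
m=(h[...,1]<70)[y0:y1,x0:x1]
for b in blobs(m,150): r=cv2.minAreaRect(b); print(cv2.contourArea(b),np.round(np.array(r[0])+[x0,y0]),r[1:])
E
```

```text
clock: 19.75
tcp_pos: [0.4639, 0.0881, 0.2603]
orientation: [-3.139, 0.001, -1.612]
ft_force: [-0.3, 0.2, 1.2]
finger_gap: 0.0854
finger_force: 0.0
[0.46389938 0.08802691 0.26046124] (array([0.45900938, 0.01353333, 0.40326505]), array([ 0.01676935,  0.29467735, -0.95544966]))
[[377.  -3.]
 [383. 168.]
 [177.  17.]
 [188. 177.]]
177 0 383 177 (442, 515, 3)
1353.5 [311. 166.] ((19.0, 142.0), 90.0)
4424.5 [312.  90.] ((103.47074890136719, 68.86398315429688), 2.862405300140381)
986.5 [186. 116.] ((19.0, 120.0), 0.0)
780.5 [374.  55.] ((109.99998474121094, 14.999998092651367), 90.0)
1542.0 [239.  14.] ((28.0, 124.0), 90.0)
```

View pics/m11.png

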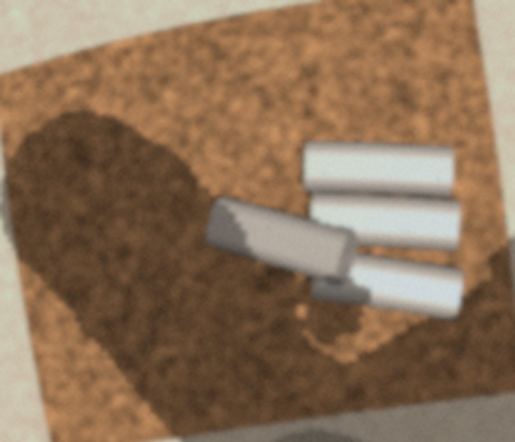

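Run:
```python
from h import *
c=camera_info("wrist")
P=lambda q,z: onz("wrist",(q[0]/2.5+177-.3,q[1]/2.5-.3),z,c)
L=P((213.5,220.5),.022);R=P((347.5,254),.036)
print("D",L,R,np.linalg.norm(L-R),(L+R)/2,np.degrees(np.arctan2(*(L-R)[[1,0]])))
for n,l,r in(("A",(303,166),(455,170)),("B",(311,219),(461,223)),("C",(314,282),(462,292))):
    L=P(l,.019);R=P(r,.019); print(n,L,R,np.linalg.norm(L-R),(L+R)/2,np.degrees(np.arctan2(*(L-R)[[1,0]])))
```

```text
D [ 0.53009119 -0.01992579  0.022     ] [0.46520826 0.00151549 0.036     ] 0.0697533030170252 [ 0.49764972 -0.00920515  0.029     ] -18.286703488798587
A [ 0.48521419 -0.04428056  0.019     ] [ 0.41132048 -0.03963137  0.019     ] 0.07403981980534398 [ 0.44826734 -0.04195596  0.019     ] -3.6001498764397906
B [ 0.48249631 -0.01737653  0.019     ] [ 0.40939769 -0.01288039  0.019     ] 0.07323676183712478 [ 0.445947   -0.01512846  0.019     ] -3.5197097293299744
C [0.48250376 0.0140433  0.019     ] [0.40999622 0.02158352 0.019     ] 0.07289854504665247 [0.44624999 0.01781341 0.019     ] -5.936972641251947
```

```bash
cat >> h.py <<'E'
def slope(yaw,a=0.):
    """tool down at yaw, tool x dipping by a"""
    x=np.array([np.cos(yaw)*np.cos(a),np.sin(yaw)*np.cos(a),-np.sin(a)]); z=np.array([-np.cos(yaw)*np.sin(a),-np.sin(yaw)*np.sin(a),-np.cos(a)])
    return Ro.from_matrix(np.c_[x,np.cross(z,x),z])
E
python3 - <<'E'
from h import *
R=slope(np.radians(-18.3),np.radians(15)); z=R.as_matrix()[:,2]; g=np.array([.5035,-.011,.020]); t=g+.007*z
print(t,z); delta(t-.08*z,tilt=R)
E
```

```text
[ 0.50177989 -0.01043113  0.01323852] [-0.2457294   0.08126723 -0.96592583]
row d [ 2.05 -1.23  3.4 ] r [ -1.98  -2.58 -14.72]
```

```bash
python3 -m inch '[{"dx":2.05,"dy":-1.23,"dz":1,"rx":-1.98,"ry":-2.58,"rz":-14.72,"jaw":-0.07},{"dx":2.05,"dy":-1.23,"dz":1,"rx":-1.98,"ry":-2.58,"rz":-14.72,"jaw":-0.07},{"dx":2.05,"dy":-1.23,"dz":1,"rx":-1.98,"ry":-2.58,"rz":-14.72,"jaw":-0.07},{"dx":2.05,"dy":-1.23,"dz":1,"rx":-1.98,"ry":-2.58,"rz":-14.72,"jaw":-0.07},{"dx":2.05,"dy":-1.23,"dz":1.5,"rx":-1.98,"ry":-2.58,"rz":-14.72,"jaw":-0.07},{"dx":2.05,"dy":-1.23,"dz":2,"rx":-1.98,"ry":-2.58,"rz":-14.72,"jaw":-0.07},{"dx":2.05,"dy":-1.23,"dz":2.7,"rx":-1.98,"ry":-2.58,"rz":-14.72,"jaw":-0.07},{"dx":2.05,"dy":-1.23,"dz":3.2,"rx":-1.98,"ry":-2.58,"rz":-14.72,"jaw":-0.07},{"dx":2.05,"dy":-1.23,"dz":3.4,"rx":-1.98,"ry":-2.58,"rz":-14.72,"jaw":-0.07},{"dx":2.05,"dy":-1.23,"dz":3.4,"rx":-1.98,"ry":-2.58,"rz":-14.72,"jaw":-0.07},{"dx":2.05,"dy":-1.23,"dz":3.4,"rx":-1.98,"ry":-2.58,"rz":-14.72,"jaw":-0.07}]' 40
python3 - <<'E'
from h import *
delta([.5018,-.0104,.0132],tilt=slope(np.radians(-18.3),np.radians(15)))
c=camera_info("wrist"); w=shot("wrist","w12"); print([np.round(proj("wrist",np.array(p),c)) for p in([.530,-.020,.022],[.465,.0015,.036],[.4977,-.0092,.03],[.448,-.042,.019])])
E
```

```text
clock: 20.9
tcp_pos: [0.5212, -0.0173, 0.0888]
orientation: [3.139, 0.264, -0.32]
ft_force: [-0.7, -0.3, 0.6]
finger_gap: 0.0456
finger_force: 0.0
row d [-0.   -0.01  1.57] r [ 0.02  0.02 -0.01]
[array([320., 182.]), array([320., 270.]), array([320., 229.]), array([377., 257.])]
```

View pics/w12.png

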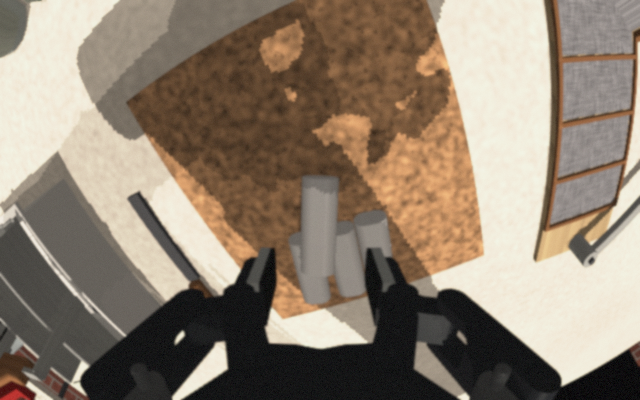

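```bash
python3 -m inch '[{"dx":0,"dy":0,"dz":0.5,"rx":0,"ry":0,"rz":0,"jaw":-0.07},{"dx":0,"dy":0,"dz":0.9,"rx":0,"ry":0,"rz":0,"jaw":-0.07},{"dx":0,"dy":0,"dz":1.2,"rx":0,"ry":0,"rz":0,"jaw":-0.07},{"dx":0,"dy":0,"dz":1.4,"rx":0,"ry":0,"rz":0,"jaw":-0.07},{"dx":0,"dy":0,"dz":1.57,"rx":0,"ry":0,"rz":0,"jaw":-0.07},{"dx":0,"dy":0,"dz":1.57,"rx":0,"ry":0,"rz":0,"jaw":-0.07},{"dx":0,"dy":0,"dz":1.57,"rx":0,"ry":0,"rz":0,"jaw":0.6},{"dx":0,"dy":0,"dz":1.57,"rx":0,"ry":0,"rz":0,"jaw":0.8},{"dx":0,"dy":0,"dz":1.57,"rx":0,"ry":0,"rz":0,"jaw":0.8},{"dx":0,"dy":0,"dz":1.57,"rx":0,"ry":0,"rz":0,"jaw":0.8}]' 40
python3 -m inch '[{"dx":0,"dy":0,"dz":-0.5,"rx":0,"ry":0,"rz":0,"jaw":0.8},{"dx":0,"dy":0,"dz":-1.3,"rx":0,"ry":0,"rz":0,"jaw":0.8},{"dx":0,"dy":0,"dz":-2.2,"rx":0,"ry":0,"rz":0,"jaw":0.8},{"dx":0,"dy":0,"dz":-3,"rx":0,"ry":0,"rz":0,"jaw":0.8},{"dx":0,"dy":0,"dz":-3.2,"rx":0,"ry":0,"rz":0,"jaw":0.8},{"dx":0,"dy":0,"dz":-3.2,"rx":0,"ry":0,"rz":0,"jaw":0.8}]' 40
python3 - <<'E'
from h import *
w=shot("wrist","w13")
# tray lanes from the t10 top picture: felt patches
t=cv2.imread("pics/t0.png") if 0 else cv2.imread("pics/top0.png"); h=hsv(t)[155:265,405:475]
m=(h[...,2]<135)&(h[...,1]<60)&(h[...,2]>60)
for b in blobs(m,60): r=cv2.minAreaRect(b); print(cv2.contourArea(b),np.round(np.array(r[0])+[405,155],1),np.round(r[1]),onz("top",np.array(r[0])+[405.,155.],.008))
E
```

```text
clock: 21.95
tcp_pos: [0.5014, -0.0106, 0.0132]
orientation: [3.14, 0.263, -0.32]
ft_force: [0.8, 0.6, 1.8]
finger_gap: 0.0241
finger_force: 39.2
clock: 22.55
tcp_pos: [0.5415, -0.0235, 0.1683]
orientation: [3.141, 0.262, -0.32]
ft_force: [0.6, -0.2, -2.5]
finger_gap: 0.0241
finger_force: 39.3
157.0 [461.4 248.7] [ 8. 38.] [ 0.39144191 -0.31225602  0.008     ]
518.0 [443.  235.1] [16. 35.] [ 0.43501566 -0.26748102  0.008     ]
499.0 [440.4 216.4] [16. 35.] [ 0.48892964 -0.26999028  0.008     ]
484.0 [437.7 198. ] [16. 35.] [ 0.54296646 -0.27184844  0.008     ]
468.0 [435.5 180.1] [15. 34.] [ 0.59670939 -0.27495974  0.008     ]
```

Run:
```python
from h import *
delta([.5967,-.281,.15],tilt=slope(np.radians(-92.65)))
```

```text
row d [ 2.68  4.54 -0.39] r [ 1.99  2.59 14.77]
```

```bash
python3 -m inch '[{"dx":2.68,"dy":4.54,"dz":-0.39,"rx":1.99,"ry":2.59,"rz":14.77,"jaw":0.8},{"dx":2.68,"dy":4.54,"dz":-0.39,"rx":1.99,"ry":2.59,"rz":14.77,"jaw":0.8},{"dx":2.68,"dy":4.54,"dz":-0.39,"rx":1.99,"ry":2.59,"rz":14.77,"jaw":0.8},{"dx":2.68,"dy":4.54,"dz":-0.39,"rx":1.99,"ry":2.59,"rz":14.77,"jaw":0.8},{"dx":2.68,"dy":4.54,"dz":-0.39,"rx":1.99,"ry":2.59,"rz":14.77,"jaw":0.8},{"dx":2.68,"dy":4.54,"dz":-0.39,"rx":1.99,"ry":2.59,"rz":14.77,"jaw":0.8},{"dx":2.68,"dy":4.54,"dz":-0.39,"rx":1.99,"ry":2.59,"rz":14.77,"jaw":0.8},{"dx":2.68,"dy":4.54,"dz":-0.39,"rx":1.99,"ry":2.59,"rz":14.77,"jaw":0.8},{"dx":2.68,"dy":4.54,"dz":-0.39,"rx":1.99,"ry":2.59,"rz":14.77,"jaw":0.8},{"dx":2.68,"dy":4.54,"dz":-0.39,"rx":1.99,"ry":2.59,"rz":14.77,"jaw":0.8},{"dx":2.68,"dy":4.54,"dz":-0.39,"rx":1.99,"ry":2.59,"rz":14.77,"jaw":0.8}]' 40
python3 - <<'E'
from h import *
cw=camera_info("wrist"); w=shot("wrist","w14")
print(get_state()["tcp_pos"],get_state()["orientation"])
L=[(.435,-.2675),(.489,-.27),(.543,-.272),(.597,-.275)]
print([np.round(proj("wrist",np.array([*l,.008]),cw)) for l in L])
h=hsv(w)
p=[proj("wrist",np.array([*l,.008]),cw) for l in L]
print([h[int(q[1])-3:int(q[1])+4,int(q[0])-3:int(q[0])+4].reshape(-1,3).mean(0).round() for q in p if 0<q[1]<395])
m=(h[...,1]<60)&(h[...,2]<150)&(h[...,2]>60)
for b in blobs(m,300):
    r=cv2.minAreaRect(b); q=np.array(r[0]); print(cv2.contourArea(b),np.round(q),np.round(r[1]),r[2],np.round(onz("wrist",q,.008,cw),4))
E
```

```text
clock: 23.7
tcp_pos: [0.5961, -0.2807, 0.1493]
orientation: [3.139, 0.001, -1.613]
ft_force: [-1.1, -0.6, -0.6]
finger_gap: 0.0241
finger_force: 39.4
[ 0.59640287 -0.28085982  0.14971515] [ 3.13996840e+00  4.80491453e-04 -1.61370168e+00]
[array([474., 198.]), array([427., 197.]), array([374., 197.]), array([318., 197.])]
[array([  9.,  16., 136.]), array([  9.,  17., 136.]), array([  9.,  17., 136.]), array([ 13.,  17., 118.])]
481.5 [220. 370.] [12. 60.] 48.36646270751953 [ 0.7438 -0.0347  0.008 ]
607.0 [257. 193.] [27. 50.] 2.7927021980285645 [ 0.6554 -0.2817  0.008 ]
3436.0 [476. 196.] [39. 97.] 6.869992256164551 [ 0.4332 -0.2696  0.008 ]
4191.5 [429. 194.] [ 46. 100.] 4.600095748901367 [ 0.4871 -0.273   0.008 ]
4778.0 [376. 194.] [ 50. 102.] 1.9978798627853394 [ 0.5409 -0.2757  0.008 ]
24717.5 [458. 276.] [381. 208.] 13.60452938079834 [ 0.4421 -0.1744  0.008 ]
22799.0 [202. 216.] [200. 331.] 16.73359489440918 [ 0.7162 -0.26    0.008 ]
4539.0 [ 39. 210.] [402.  45.] 75.71371459960938 [ 0.9795 -0.2762  0.008 ]
1465.0 [499.  98.] [235.  49.] 66.62789154052734 [ 0.4097 -0.3715  0.008 ]
1663.0 [458.  72.] [171.  18.] 62.461181640625 [ 0.458  -0.3945  0.008 ]
```

```bash
python3 -m inch '[{"dx":0.04,"dy":0,"dz":0.6,"rx":0,"ry":0,"rz":0.1,"jaw":0.8},{"dx":0.04,"dy":0,"dz":1.3,"rx":0,"ry":0,"rz":0.1,"jaw":0.8},{"dx":0.04,"dy":0,"dz":1.9,"rx":0,"ry":0,"rz":0.1,"jaw":0.8},{"dx":0.04,"dy":0,"dz":2.3,"rx":0,"ry":0,"rz":0.1,"jaw":0.8},{"dx":0.04,"dy":0,"dz":2.6,"rx":0,"ry":0,"rz":0.1,"jaw":0.8},{"dx":0.04,"dy":0,"dz":2.7,"rx":0,"ry":0,"rz":0.1,"jaw":0.8},{"dx":0.04,"dy":0,"dz":2.72,"rx":0,"ry":0,"rz":0.1,"jaw":0.8},{"dx":0.04,"dy":0,"dz":2.72,"rx":0,"ry":0,"rz":0.1,"jaw":0.8}]' 40
python3 -m inch '[{"dx":0,"dy":0,"dz":0,"rx":0,"ry":0,"rz":0,"jaw":0.24},{"dx":0,"dy":0,"dz":0,"rx":0,"ry":0,"rz":0,"jaw":0.24},{"dx":0,"dy":0,"dz":0,"rx":0,"ry":0,"rz":0,"jaw":0.24},{"dx":0,"dy":0,"dz":-0.4,"rx":0,"ry":0,"rz":0,"jaw":0.24},{"dx":0,"dy":0,"dz":-1,"rx":0,"ry":0,"rz":0,"jaw":0.24},{"dx":0,"dy":0,"dz":-1.8,"rx":0,"ry":0,"rz":0,"jaw":-1},{"dx":0,"dy":0,"dz":-2.7,"rx":0,"ry":0,"rz":0,"jaw":-1},{"dx":0,"dy":0,"dz":-3.7,"rx":0,"ry":0,"rz":0,"jaw":-1},{"dx":0,"dy":0,"dz":-4.5,"rx":0,"ry":0,"rz":0,"jaw":-1},{"dx":0,"dy":0,"dz":-4.6,"rx":0,"ry":0,"rz":0,"jaw":-1}]' 40
python3 - <<'E'
from h import *
delta([.4639,.088,.26],tilt=slope(np.radians(-92.5)))
cw=camera_info("wrist"); w=shot("wrist","w15"); h=hsv(w); p=proj("wrist",np.array([.596,-.277,.026]),cw); print(p)
x,y=p.astype(int); m=(h[...,1]<40)&(h[...,2]>160); m2=np.zeros_like(m); m2[y-50:y+50,x-40:x+40]=m[y-50:y+50,x-40:x+40]
for b in blobs(m2,100):
    r=cv2.minAreaRect(b); print(cv2.contourArea(b),r,onz("wrist",r[0],.026,cw))
E
```

```text
clock: 24.55
tcp_pos: [0.5976, -0.2836, 0.0163]
orientation: [-3.139, -0.001, -1.625]
ft_force: [-0.1, -0.3, -0.2]
finger_gap: 0.0241
finger_force: 39.4
clock: 25.55
tcp_pos: [0.5981, -0.2843, 0.2534]
orientation: [-3.13, -0.004, -1.626]
ft_force: [-0.4, -0.4, -0.5]
finger_gap: 0.0854
finger_force: 0.0
row d [-7.29  3.09 -0.2 ] r [-0.13 -0.05 -0.13]
[323.69491407 179.59022936]
796.5 ((324.5, 179.0), (56.0, 17.0), 90.0) [ 0.59497694 -0.27768745  0.026     ]
```

```bash
python3 -m inch '[{"dx":-7.3,"dy":3.1,"dz":-0.2,"rx":0,"ry":0,"rz":0,"jaw":-1},{"dx":-7.3,"dy":3.1,"dz":-0.2,"rx":0,"ry":0,"rz":0,"jaw":-1},{"dx":-7.3,"dy":3.1,"dz":-0.2,"rx":0,"ry":0,"rz":0,"jaw":-1},{"dx":-7.3,"dy":3.1,"dz":-0.2,"rx":0,"ry":0,"rz":0,"jaw":-1},{"dx":-7.3,"dy":3.1,"dz":-0.2,"rx":0,"ry":0,"rz":0,"jaw":-1},{"dx":-7.3,"dy":3.1,"dz":-0.2,"rx":0,"ry":0,"rz":0,"jaw":-1},{"dx":-7.3,"dy":3.1,"dz":-0.2,"rx":0,"ry":0,"rz":0,"jaw":-1},{"dx":-7.3,"dy":3.1,"dz":-0.2,"rx":0,"ry":0,"rz":0,"jaw":-1},{"dx":-7.3,"dy":3.1,"dz":-0.2,"rx":0,"ry":0,"rz":0,"jaw":-1},{"dx":-7.3,"dy":3.1,"dz":-0.2,"rx":0,"ry":0,"rz":0,"jaw":-1},{"dx":-7.3,"dy":3.1,"dz":-0.2,"rx":0,"ry":0,"rz":0,"jaw":-1}]'
cat >> h.py <<'E'
def pulls(name,z=.018,smax=60):
    """separate grey pulls on the mat in the wrist view -> centre, long-axis angle, sizes (mm)"""
    c=camera_info("wrist"); w=shot("wrist",name); h=hsv(w)
    m=((h[...,1]<smax)).astype(np.uint8)
    ok=np.zeros_like(m); p=np.array([proj("wrist",np.array([x,y,.004]),c) for x,y in((.395,.065),(.385,-.125),(.635,-.11),(.64,.075))]); cv2.fillPoly(ok,[p.astype(np.int32)],1)
    m=m*ok; out=[]
    m=cv2.morphologyEx(m,cv2.MORPH_OPEN,np.ones((3,3)))
    for b in blobs(m,150):
        W=np.array([onz("wrist",q,z,c)[:2] for q in b[:,0,:]]).astype(np.float32); r=cv2.minAreaRect(W*1000)
        bp=cv2.boxPoints(r)/1000; s=r[1]; e=bp[1]-bp[0] if np.linalg.norm(bp[1]-bp[0])>np.linalg.norm(bp[2]-bp[1]) else bp[2]-bp[1]
        print("blob",np.round(np.array(r[0])/1000,4),"size",np.round(s),"ang",round(np.degrees(np.arctan(e[1]/e[0])),1),"px",np.round(b[:,0].mean(0)),"area px",cv2.contourArea(b))
E
python3 - <<'E'
from h import *
print(get_state()["tcp_pos"]); pulls("w16")
E
```

```text
clock: 26.7
tcp_pos: [0.4619, 0.0892, 0.2541]
orientation: [-3.142, -0.001, -1.626]
ft_force: [0.7, -0.1, 0.3]
finger_gap: 0.0853
finger_force: 0.0
[0.46194798 0.08920447 0.25412111]
blob [0.4463 0.0162] size [25. 75.] ang -10.9 px [329. 112.] area px 1159.0
blob [ 0.4464 -0.0152] size [25. 74.] ang -6.1 px [327.  87.] area px 1146.0
blob [ 0.4057 -0.0556] size [24. 27.] ang -0.7 px [360.  53.] area px 395.0
```

Run:
```python
from h import *
w=cv2.imread("pics/w16_full.png"); h=hsv(w)
def show(im,x0,y0,x1,y1,s=3):
    for y in range(y0,y1,s): print(y," ".join("%3d"%v for v in im[y,x0:x1:s]))
print("S x=290..440 y=20..130"); show(h[...,1],290,24,425,126,4)
print("V"); show(h[...,2],290,24,425,126,4)
```

```text
S x=290..440 y=20..130
24 133 131 127 130 128 128 130 131 131 128 131 132 128 129 126 131 124 128 128  98  35  40  37  38  38  38  43  37  30  32  40  41  40  39
28 132 129 126 131 127 131 129 131 131 130 127 130 132 128 131 133 125 130 131 120  40  34  41  44  37  40  36  34  34  39  39  35  36  44
32 129 130 128 129 128 130 132 129 130 131 131 130 131 130 128 130 128 127 130 129  40  28  32  38  39  45  38  45  41  35  34  39  32  46
36 129 131 135 130 129 129 131 133 133 128 128 131 125 130 131 128 130 129 130 127  45  37  39  34  37  39  40  41  39  41  41  39  34  37
40 131 130 127 132 130 129 131 129 134 132 134 129 133 130 133 130 131 129 129 132  54  39  39  34  40  41  38  40  41  45  42  38  38  35
44 132 131 136 130 129 129 135 132 130 133 134 133 132 130 129  41  37  35  41  46  46  36  35  35  35  44  46  44  41  42  38  39  39  31
48 131 128 129 131 131 127 129 128 134 131 132 130 128 128 124  14  15  15  15  18  18  22  21  25  23  26  27  27  31  31  36  37  38  39
52 128 127 131 127 130 130 129 131 128 128 127 131 131 128 123  15  14  14  15  14  13  15  14  15  13  
[... 5466 characters left out ...]

108 142 169 129 213 212 216 219 217 216 212 209 204 198 191 184 177 165 158 166 142 147 113  86 128 131 128 130 127 128 129 126 127 129 128
112  99 124 120 137 124 146 183 217 217 219 218 218 218 219 216 216 215 200 169 129 131 102  88 125 129 126 125 129 132 129 132 126 133 126
116 104  92 121 109 109 109 114 123 176 214 216 217 219 218 220 220 219 196 140  90  94  98  99 125 129 128 127 132 129 128 130 129 132 126
120  85  99  93  91  84  84  88  90  98 160 174 183 192 199 203 210 215 169  84 100 116 113 103 125 131 124 125 128 135 133 132 131 133 126
124 101 142 109  95  87  89  97 107 162 156 151 155 152 142 151 156 165 118  93 109  94  83 100 113 133 130 130 123 129 136 133 126 127 129
```

Run:
```python
from h import *
c=camera_info("wrist"); w=cv2.imread("pics/w16_full.png"); h=hsv(cv2.GaussianBlur(w,(3,3),0))
def box(m,z=.018):
    for b in blobs(cv2.morphologyEx(m.astype(np.uint8),cv2.MORPH_OPEN,np.ones((5,5))),200):
        W=np.array([onz("wrist",q,z,c)[:2] for q in b[:,0,:]]).astype(np.float32); r=cv2.minAreaRect(W*1000); print(np.round(r[0],1),np.round(r[1],1),r[2],cv2.boundingRect(b))
m=(h[...,1]<29); k=np.zeros_like(m); k[40:70,340:420]=1; box(m&k)
k[:]=0;k[72:99,290:365]=1; box((h[...,1]<60)&k); k[:]=0;k[100:130,290:372]=1; box((h[...,1]<60)&k)
```

```text
[381.6 -54.6] [21.4 73.4] 86.15632629394531 (349, 46, 60, 19)
[446.4 -15.5] [24.7 74. ] 84.27828979492188 (297, 76, 62, 23)
[446.4  15.9] [25.1 75.2] 79.216796875 (298, 100, 62, 27)
```

Run:
```python
from h import *
delta([.3816,-.0558,.086],tilt=slope(np.radians(-3.84)))
```

```text
row d [2.97 1.44 3.37] r [ 1.000e-02 -1.000e-02 -1.788e+01]
```

```bash
python3 -m inch '[{"dx":2.97,"dy":1.44,"dz":0.5,"rx":0,"ry":0,"rz":-17.9,"jaw":-0.1},{"dx":2.97,"dy":1.44,"dz":0.5,"rx":0,"ry":0,"rz":-17.9,"jaw":-0.1},{"dx":2.97,"dy":1.44,"dz":0.5,"rx":0,"ry":0,"rz":-17.9,"jaw":-0.1},{"dx":2.97,"dy":1.44,"dz":0.5,"rx":0,"ry":0,"rz":-17.9,"jaw":-0.1},{"dx":2.97,"dy":1.44,"dz":0.5,"rx":0,"ry":0,"rz":-17.9,"jaw":-0.1},{"dx":2.97,"dy":1.44,"dz":1,"rx":0,"ry":0,"rz":-17.9,"jaw":-0.1},{"dx":2.97,"dy":1.44,"dz":1.5,"rx":0,"ry":0,"rz":-17.9,"jaw":-0.1},{"dx":2.97,"dy":1.44,"dz":2,"rx":0,"ry":0,"rz":-17.9,"jaw":-0.1},{"dx":2.97,"dy":1.44,"dz":2.6,"rx":0,"ry":0,"rz":-17.9,"jaw":-0.1},{"dx":2.97,"dy":1.44,"dz":3.1,"rx":0,"ry":0,"rz":-17.9,"jaw":-0.1},{"dx":2.97,"dy":1.44,"dz":3.37,"rx":0,"ry":0,"rz":-17.9,"jaw":-0.1},{"dx":2.97,"dy":1.44,"dz":3.37,"rx":0,"ry":0,"rz":-17.9,"jaw":-0.1}]' 40
python3 - <<'E'
from h import *
delta([.3816,-.0558,.0065],tilt=slope(np.radians(-3.84)))
c=camera_info("wrist"); w=shot("wrist","w17"); h=hsv(cv2.GaussianBlur(w,(3,3),0))
p=proj("wrist",np.array([.3816,-.0558,.018]),c); print(p)
m=(h[...,1]<29); x,y=p.astype(int); k=np.zeros_like(m); k[y-70:y+60,x-35:x+35]=1
for b in blobs(cv2.morphologyEx((m&k).astype(np.uint8),cv2.MORPH_OPEN,np.ones((5,5))),200):
    W=np.array([onz("wrist",q,.018,c)[:2] for q in b[:,0,:]]).astype(np.float32); r=cv2.minAreaRect(W*1000); print(np.round(r[0],1),np.round(r[1],1),r[2],cv2.boundingRect(b))
E
```

```text
clock: 27.95
tcp_pos: [0.3807, -0.056, 0.084]
orientation: [3.14, 0.003, -0.066]
ft_force: [0.1, 0.2, -0.5]
finger_gap: 0.0468
finger_force: 0.0
row d [ 0.02 -0.01  1.55] r [0.02 0.04 0.01]
[320.33881291 215.01024309]
[380.5 -54.9] [22.7 77.2] 87.04495239257812 (302, 163, 34, 102)
```

```bash
python3 -m inch '[{"dx":0.02,"dy":0,"dz":0.5,"rx":0,"ry":0,"rz":0,"jaw":-0.1},{"dx":0.02,"dy":0,"dz":0.9,"rx":0,"ry":0,"rz":0,"jaw":-0.1},{"dx":0.02,"dy":0,"dz":1.2,"rx":0,"ry":0,"rz":0,"jaw":-0.1},{"dx":0.02,"dy":0,"dz":1.4,"rx":0,"ry":0,"rz":0,"jaw":-0.1},{"dx":0.02,"dy":0,"dz":1.55,"rx":0,"ry":0,"rz":0,"jaw":-0.1},{"dx":0.02,"dy":0,"dz":1.55,"rx":0,"ry":0,"rz":0,"jaw":-0.1},{"dx":0.02,"dy":0,"dz":1.55,"rx":0,"ry":0,"rz":0,"jaw":0.6},{"dx":0.02,"dy":0,"dz":1.55,"rx":0,"ry":0,"rz":0,"jaw":0.8},{"dx":0.02,"dy":0,"dz":1.55,"rx":0,"ry":0,"rz":0,"jaw":0.8},{"dx":0.02,"dy":0,"dz":1.55,"rx":0,"ry":0,"rz":0,"jaw":0.8}]' 40
python3 -m inch '[{"dx":0,"dy":0,"dz":-0.5,"rx":0,"ry":0,"rz":0,"jaw":0.8},{"dx":0,"dy":0,"dz":-1.3,"rx":0,"ry":0,"rz":0,"jaw":0.8},{"dx":0,"dy":0,"dz":-2.2,"rx":0,"ry":0,"rz":0,"jaw":0.8},{"dx":0,"dy":0,"dz":-2.8,"rx":0,"ry":0,"rz":0,"jaw":0.8},{"dx":0,"dy":0,"dz":-3,"rx":0,"ry":0,"rz":0,"jaw":0.8}]' 40
python3 - <<'E'
from h import *
delta([.542,-.274,.15],tilt=slope(np.radians(-93)))
E
```

```text
clock: 29.0
tcp_pos: [0.3838, -0.0548, 0.0098]
orientation: [3.141, -0.002, -0.063]
ft_force: [-1.4, 0.3, 5.2]
finger_gap: 0.0243
finger_force: 39.4
clock: 29.5
tcp_pos: [0.3842, -0.0545, 0.1623]
orientation: [-3.141, -0.006, -0.063]
ft_force: [-0.5, 0.4, -1.0]
finger_gap: 0.024
finger_force: 39.5
row d [3.43 4.18 0.26] r [-0.06 -0.04 17.87]
```

```bash
python3 -m inch '[{"dx":3.43,"dy":4.18,"dz":0.1,"rx":0,"ry":0,"rz":17.9,"jaw":0.8},{"dx":3.43,"dy":4.18,"dz":0.1,"rx":0,"ry":0,"rz":17.9,"jaw":0.8},{"dx":3.43,"dy":4.18,"dz":0.1,"rx":0,"ry":0,"rz":17.9,"jaw":0.8},{"dx":3.43,"dy":4.18,"dz":0.1,"rx":0,"ry":0,"rz":17.9,"jaw":0.8},{"dx":3.43,"dy":4.18,"dz":0.1,"rx":0,"ry":0,"rz":17.9,"jaw":0.8},{"dx":3.43,"dy":4.18,"dz":0.1,"rx":0,"ry":0,"rz":17.9,"jaw":0.8},{"dx":3.43,"dy":4.18,"dz":0.26,"rx":0,"ry":0,"rz":17.9,"jaw":0.8},{"dx":3.43,"dy":4.18,"dz":0.26,"rx":0,"ry":0,"rz":17.9,"jaw":0.8},{"dx":3.43,"dy":4.18,"dz":0.26,"rx":0,"ry":0,"rz":17.9,"jaw":0.8},{"dx":3.43,"dy":4.18,"dz":0.26,"rx":0,"ry":0,"rz":17.9,"jaw":0.8},{"dx":3.43,"dy":4.18,"dz":0.26,"rx":0,"ry":0,"rz":17.9,"jaw":0.8},{"dx":3.43,"dy":4.18,"dz":0.26,"rx":0,"ry":0,"rz":17.9,"jaw":0.8}]' 40
python3 - <<'E'
from h import *
delta([.542,-.274,.0165],tilt=slope(np.radians(-93)))
E
```

```text
clock: 30.7
tcp_pos: [0.5405, -0.2739, 0.1445]
orientation: [3.14, 0.0, -1.626]
ft_force: [0.9, -0.1, -0.7]
finger_gap: 0.0239
finger_force: 39.5
row d [ 0.   -0.03  2.56] r [ 0.01  0.   -0.03]
```

```bash
python3 -m inch '[{"dx":0,"dy":-0.03,"dz":0.6,"rx":0,"ry":0,"rz":0,"jaw":0.8},{"dx":0,"dy":-0.03,"dz":1.3,"rx":0,"ry":0,"rz":0,"jaw":0.8},{"dx":0,"dy":-0.03,"dz":1.9,"rx":0,"ry":0,"rz":0,"jaw":0.8},{"dx":0,"dy":-0.03,"dz":2.3,"rx":0,"ry":0,"rz":0,"jaw":0.8},{"dx":0,"dy":-0.03,"dz":2.5,"rx":0,"ry":0,"rz":0,"jaw":0.8},{"dx":0,"dy":-0.03,"dz":2.56,"rx":0,"ry":0,"rz":0,"jaw":0.8},{"dx":0,"dy":-0.03,"dz":2.58,"rx":0,"ry":0,"rz":0,"jaw":0.8},{"dx":0,"dy":-0.03,"dz":2.6,"rx":0,"ry":0,"rz":0,"jaw":0.8}]' 40
python3 -m inch '[{"dx":0,"dy":0,"dz":0,"rx":0,"ry":0,"rz":0,"jaw":0.24},{"dx":0,"dy":0,"dz":0,"rx":0,"ry":0,"rz":0,"jaw":0.2},{"dx":0,"dy":0,"dz":0,"rx":0,"ry":0,"rz":0,"jaw":0.2},{"dx":0,"dy":0,"dz":-0.4,"rx":0,"ry":0,"rz":0,"jaw":0.2},{"dx":0,"dy":0,"dz":-1,"rx":0,"ry":0,"rz":0,"jaw":0.2},{"dx":0,"dy":0,"dz":-1.8,"rx":0,"ry":0,"rz":0,"jaw":-1},{"dx":0,"dy":0,"dz":-2.7,"rx":0,"ry":0,"rz":0,"jaw":-1},{"dx":0,"dy":0,"dz":-3.7,"rx":0,"ry":0,"rz":0,"jaw":-1},{"dx":0,"dy":0,"dz":-4.5,"rx":0,"ry":0,"rz":0,"jaw":-1},{"dx":0,"dy":0,"dz":-4.8,"rx":0,"ry":0,"rz":0,"jaw":-1}]' 40
cat >> h.py <<'E'
def intray(name):
    cw=camera_info("wrist"); w=shot("wrist",name); h=hsv(cv2.GaussianBlur(w,(3,3),0)); m=(h[...,2]>150)&(h[...,1]<45)
    for L in [(.434,-.2685),(.488,-.2715),(.542,-.274),(.596,-.277)]:
        q=np.array([proj("wrist",np.array([L[0]+a,L[1]+b,.016]),cw) for a,b in((-.023,-.05),(.023,-.05),(.023,.05),(-.023,.05))]).astype(np.int32)
        k=np.zeros(m.shape,np.uint8); cv2.fillPoly(k,[q],1)
        for b in blobs(m&(k>0),100):
            W=np.array([onz("wrist",p,.024,cw)[:2] for p in b[:,0,:]]).astype(np.float32); r=cv2.minAreaRect(W*1000); print("lane",L,np.round(r[0]),np.round(r[1]),round(r[2],1))
E
python3 - <<'E'
from h import *
intray("w18"); delta([.4639,.088,.26],tilt=slope(np.radians(-92.5)))
E
```

```text
clock: 31.5
tcp_pos: [0.5433, -0.2746, 0.0175]
orientation: [-3.139, -0.001, -1.625]
ft_force: [-1.3, -0.4, 1.1]
finger_gap: 0.024
finger_force: 39.8
clock: 32.5
tcp_pos: [0.5432, -0.275, 0.2623]
orientation: [-3.133, -0.003, -1.626]
ft_force: [0.6, -0.3, -0.2]
finger_gap: 0.0853
finger_force: 0.0
lane (0.542, -0.274) [ 541. -274.] [72. 20.] 87.2
lane (0.596, -0.277) [ 596. -277.] [71. 22.] 85.7
row d [-7.16  1.99  0.02] r [-0.11 -0.04 -0.13]
```

```bash
python3 -m inch '[{"dx":-7.2,"dy":2,"dz":0,"rx":0,"ry":0,"rz":0,"jaw":-1},{"dx":-7.2,"dy":2,"dz":0,"rx":0,"ry":0,"rz":0,"jaw":-1},{"dx":-7.2,"dy":2,"dz":0,"rx":0,"ry":0,"rz":0,"jaw":-1},{"dx":-7.2,"dy":2,"dz":0,"rx":0,"ry":0,"rz":0,"jaw":-1},{"dx":-7.2,"dy":2,"dz":0,"rx":0,"ry":0,"rz":0,"jaw":-1},{"dx":-7.2,"dy":2,"dz":0,"rx":0,"ry":0,"rz":0,"jaw":-1},{"dx":-7.2,"dy":2,"dz":0,"rx":0,"ry":0,"rz":0,"jaw":-1},{"dx":-7.2,"dy":2,"dz":0,"rx":0,"ry":0,"rz":0,"jaw":-1},{"dx":-7.2,"dy":2,"dz":0,"rx":0,"ry":0,"rz":0,"jaw":-1},{"dx":-7.2,"dy":2,"dz":0,"rx":0,"ry":0,"rz":0,"jaw":-1}]'
python3 - <<'E'
from h import *
print(get_state()["tcp_pos"],get_state()["orientation"]); pulls("w19")
E
```

```text
clock: 33.55
tcp_pos: [0.462, 0.0911, 0.2556]
orientation: [-3.141, -0.001, -1.624]
ft_force: [-0.3, 0.2, 0.0]
finger_gap: 0.0851
finger_force: 0.0
[0.46197531 0.09109479 0.25557296] [-3.14095950e+00 -7.68995498e-04 -1.62394103e+00]
blob [0.4466 0.0161] size [25. 75.] ang -10.3 px [329. 111.] area px 1143.5
blob [ 0.4466 -0.0151] size [25. 74.] ang -5.5 px [327.  85.] area px 1122.0
```

Run:
```python
from h import *
delta([.4466,-.0153,.06],tilt=slope(np.radians(-95.6)))
```

```text
row d [2.13 0.2  3.91] r [-0.01 -0.01  0.5 ]
```

```bash
python3 -m inch '[{"dx":2.13,"dy":0.2,"dz":1,"rx":0,"ry":0,"rz":0.5,"jaw":-1},{"dx":2.13,"dy":0.2,"dz":1.5,"rx":0,"ry":0,"rz":0.5,"jaw":-1},{"dx":2.13,"dy":0.2,"dz":2.2,"rx":0,"ry":0,"rz":0.5,"jaw":-1},{"dx":2.13,"dy":0.2,"dz":2.9,"rx":0,"ry":0,"rz":0.5,"jaw":-1},{"dx":2.13,"dy":0.2,"dz":3.5,"rx":0,"ry":0,"rz":0.5,"jaw":-1},{"dx":2.13,"dy":0.2,"dz":3.8,"rx":0,"ry":0,"rz":0.5,"jaw":-1},{"dx":2.13,"dy":0.2,"dz":3.91,"rx":0,"ry":0,"rz":0.5,"jaw":-1},{"dx":2.13,"dy":0.2,"dz":3.91,"rx":0,"ry":0,"rz":0.5,"jaw":-1}]' 40
python3 - <<'E'
from h import *
delta([.4466,-.0153,.004],tilt=slope(np.radians(-95.6)))
c=camera_info("wrist"); w=shot("wrist","w20"); h=hsv(w)
L=np.array([.4466,-.0153,.018]); u=np.array([.995,-.0976,0])
print([np.round(proj("wrist",L+u*s,c)) for s in(-.036,0,.036)])
y=int(proj("wrist",L,c)[1]); print(y); 
for yy in (y-6,y,y+6): print(" ".join("%d/%d"%(h[yy,x,1],h[yy,x,2]) for x in range(200,450,5)))
E
```

```text
clock: 34.4
tcp_pos: [0.4463, -0.0161, 0.0601]
orientation: [-3.142, -0.001, -1.671]
ft_force: [0.0, 0.0, 0.1]
finger_gap: 0.0854
finger_force: 0.0
row d [-0.02 -0.    1.12] r [-0.   -0.01 -0.02]
[array([373., 231.]), array([318., 232.]), array([263., 231.])]
231
125/102 122/94 121/95 134/93 129/87 129/111 128/138 124/105 133/86 126/91 126/85 126/81 104/96 19/120 23/122 21/121 25/123 22/125 21/122 27/123 21/123 22/126 23/123 22/125 20/125 21/123 19/124 21/124 22/125 21/157 21/167 19/219 24/159 25/156 24/158 56/158 132/151 128/155 127/145 128/199 128/173 128/175 57/129 44/149 46/162 45/159 44/157 41/161 44/161 44/163
124/119 125/116 128/112 126/85 131/72 133/98 133/100 127/90 129/91 124/99 121/95 126/95 125/94 24/116 27/114 23/113 22/114 27/115 20/112 25/114 23/111 24/117 24/116 26/212 16/238 24/224 26/220 17/231 15/239 15/242 14/240 14/241 13/231 26/120 22/114 88/153 128/176 129/168 127/162 127/155 130/110 124/107 53/120 43/147 45/152 48/161 48/159 45/158 44/158 42/164
130/120 120/113 129/117 121/93 134/84 126/95 129/103 124/99 125/88 129/97 126/99 132/81 121/103 20/115 27/114 24/116 27/113 25/114 26/116 25/113 23/112 22/115 22/114 24/116 27/190 16/238 15/239 17/240 15/239 16/241 15/240 15/241 15/241 14/241 14/241 69/199 127/195 128/174 132/95 123/85 127/86 131/101 58/114 44/158 44/161 45/171 43/161 45/157 44/157 42/157
```

```bash
python3 -m inch '[{"dx":-0.02,"dy":0,"dz":0.2,"rx":0,"ry":0,"rz":0,"jaw":-1},{"dx":-0.02,"dy":0,"dz":0.4,"rx":0,"ry":0,"rz":0,"jaw":-1},{"dx":-0.02,"dy":0,"dz":0.6,"rx":0,"ry":0,"rz":0,"jaw":-1},{"dx":-0.02,"dy":0,"dz":0.7,"rx":0,"ry":0,"rz":0,"jaw":-1},{"dx":-0.02,"dy":0,"dz":0.8,"rx":0,"ry":0,"rz":0,"jaw":-1},{"dx":-0.02,"dy":0,"dz":0.8,"rx":0,"ry":0,"rz":0,"jaw":-1}]' 40
python3 -m inch '[{"dx":0,"dy":0,"dz":0.1,"rx":0,"ry":0,"rz":0,"jaw":-1},{"dx":0,"dy":0,"dz":0.2,"rx":0,"ry":0,"rz":0,"jaw":-1},{"dx":0,"dy":0,"dz":0.3,"rx":0,"ry":0,"rz":0,"jaw":-1},{"dx":0,"dy":0,"dz":0.3,"rx":0,"ry":0,"rz":0,"jaw":-1}]' 40
```

```text
clock: 35.05
tcp_pos: [0.4462, -0.0143, 0.0196]
orientation: [3.141, -0.001, -1.669]
ft_force: [-0.3, 1.2, -0.2]
finger_gap: 0.0851
finger_force: 0.0
clock: 35.45
tcp_pos: [0.4461, -0.0144, 0.0044]
orientation: [3.141, -0.001, -1.669]
ft_force: [-0.5, -0.1, -0.2]
finger_gap: 0.0852
finger_force: 0.0
```

```bash
python3 -m inch '[{"dx":0,"dy":0,"dz":0.05,"rx":0,"ry":0,"rz":0,"jaw":-1},{"dx":0,"dy":0,"dz":0.1,"rx":0,"ry":0,"rz":0,"jaw":-1},{"dx":0,"dy":0,"dz":0.1,"rx":0,"ry":0,"rz":0,"jaw":-1}]' 40
python3 -m inch '[{"dx":0,"dy":0,"dz":0,"rx":0,"ry":0,"rz":0,"jaw":-0.6},{"dx":0,"dy":0,"dz":0,"rx":0,"ry":0,"rz":0,"jaw":-0.4},{"dx":0,"dy":0,"dz":0,"rx":0,"ry":0,"rz":0,"jaw":-0.4},{"dx":0,"dy":0,"dz":0,"rx":0,"ry":0,"rz":0,"jaw":-0.4}]' 40
```

```text
clock: 35.75
tcp_pos: [0.4465, -0.0143, -0.0]
orientation: [-3.141, -0.001, -1.669]
ft_force: [0.2, 0.6, 0.1]
finger_gap: 0.0856
finger_force: 0.0
clock: 36.15
tcp_pos: [0.4469, -0.0142, 0.0007]
orientation: [-3.14, -0.0, -1.669]
ft_force: [0.4, 0.2, 2.0]
finger_gap: 0.0705
finger_force: 47.0
```

```bash
python3 -m inch '[{"dx":0,"dy":0,"dz":-0.3,"rx":0,"ry":0,"rz":0,"jaw":-0.4},{"dx":0,"dy":0,"dz":-0.8,"rx":0,"ry":0,"rz":0,"jaw":-0.4},{"dx":0,"dy":0,"dz":-1.5,"rx":0,"ry":0,"rz":0,"jaw":-0.4},{"dx":0,"dy":0,"dz":-2.2,"rx":0,"ry":0,"rz":0,"jaw":-0.4},{"dx":0,"dy":0,"dz":-2.8,"rx":0,"ry":0,"rz":0,"jaw":-0.4},{"dx":0,"dy":0,"dz":-3,"rx":0,"ry":0,"rz":0,"jaw":-0.4}]' 40
python3 - <<'E'
from h import *
delta([.488,-.2715,.12],tilt=slope(np.radians(-183)))
E
```

```text
clock: 36.75
tcp_pos: [0.4477, -0.014, 0.1537]
orientation: [-3.136, 0.001, -1.669]
ft_force: [1.3, -0.5, -0.3]
finger_gap: 0.071
finger_force: 46.8
row d [ 5.05 -1.3   0.68] r [-0.04  0.06 17.47]
```

```bash
python3 -m inch '[{"dx":0.8,"dy":-0.2,"dz":0,"rx":0,"ry":0,"rz":1.6,"jaw":-0.4},{"dx":1.6,"dy":-0.4,"dz":0,"rx":0,"ry":0,"rz":3.2,"jaw":-0.4},{"dx":2.4,"dy":-0.6,"dz":0,"rx":0,"ry":0,"rz":4.8,"jaw":-0.4},{"dx":3.2,"dy":-0.8,"dz":0,"rx":0,"ry":0,"rz":6.4,"jaw":-0.4},{"dx":4,"dy":-1,"dz":0,"rx":0,"ry":0,"rz":8,"jaw":-0.4},{"dx":4.6,"dy":-1.2,"dz":0,"rx":0,"ry":0,"rz":9.6,"jaw":-0.4},{"dx":5.05,"dy":-1.3,"dz":0,"rx":0,"ry":0,"rz":11.2,"jaw":-0.4},{"dx":5.05,"dy":-1.3,"dz":0.2,"rx":0,"ry":0,"rz":12.8,"jaw":-0.4},{"dx":5.05,"dy":-1.3,"dz":0.4,"rx":0,"ry":0,"rz":14.4,"jaw":-0.4},{"dx":5.05,"dy":-1.3,"dz":0.6,"rx":0,"ry":0,"rz":16,"jaw":-0.4},{"dx":5.05,"dy":-1.3,"dz":0.68,"rx":0,"ry":0,"rz":17.47,"jaw":-0.4},{"dx":5.05,"dy":-1.3,"dz":0.68,"rx":0,"ry":0,"rz":17.47,"jaw":-0.4}]' 40
python3 - <<'E'
from h import *
delta([.488,-.2725,.006],tilt=slope(np.radians(-183)))
E
```

```text
clock: 37.95
tcp_pos: [0.4854, -0.2714, 0.1141]
orientation: [3.141, -0.003, 3.088]
ft_force: [0.5, -0.3, -0.2]
finger_gap: 0.0707
finger_force: 46.7
row d [-0.06 -0.02  2.16] r [ 0.01 -0.03 -0.01]
```

```bash
python3 -m inch '[{"dx":-0.06,"dy":-0.02,"dz":0.5,"rx":0,"ry":0,"rz":0,"jaw":-0.4},{"dx":-0.06,"dy":-0.02,"dz":1,"rx":0,"ry":0,"rz":0,"jaw":-0.4},{"dx":-0.06,"dy":-0.02,"dz":1.5,"rx":0,"ry":0,"rz":0,"jaw":-0.4},{"dx":-0.06,"dy":-0.02,"dz":1.9,"rx":0,"ry":0,"rz":0,"jaw":-0.4},{"dx":-0.06,"dy":-0.02,"dz":2.08,"rx":0,"ry":0,"rz":0,"jaw":-0.4},{"dx":-0.06,"dy":-0.02,"dz":2.13,"rx":0,"ry":0,"rz":0,"jaw":-0.4},{"dx":-0.06,"dy":-0.02,"dz":2.16,"rx":0,"ry":0,"rz":0,"jaw":-0.4},{"dx":-0.06,"dy":-0.02,"dz":2.16,"rx":0,"ry":0,"rz":0,"jaw":-0.4}]' 40
python3 -m inch '[{"dx":0,"dy":0,"dz":0,"rx":0,"ry":0,"rz":0,"jaw":-0.78},{"dx":0,"dy":0,"dz":0,"rx":0,"ry":0,"rz":0,"jaw":-0.78},{"dx":0,"dy":0,"dz":0,"rx":0,"ry":0,"rz":0,"jaw":-0.78},{"dx":0,"dy":0,"dz":-0.3,"rx":0,"ry":0,"rz":0,"jaw":-0.78},{"dx":0,"dy":0,"dz":-0.8,"rx":0,"ry":0,"rz":0,"jaw":-0.78},{"dx":0,"dy":0,"dz":-1.6,"rx":0,"ry":0,"rz":0,"jaw":-0.78},{"dx":0,"dy":0,"dz":-2.5,"rx":0,"ry":0,"rz":0,"jaw":-0.78},{"dx":0,"dy":0,"dz":-3.5,"rx":0,"ry":0,"rz":0,"jaw":-0.78},{"dx":0,"dy":0,"dz":-4.4,"rx":0,"ry":0,"rz":0,"jaw":-0.78},{"dx":0,"dy":0,"dz":-4.8,"rx":0,"ry":0,"rz":0,"jaw":-0.78}]' 40
python3 - <<'E'
from h import *
intray("w21"); delta([.4639,.088,.26],tilt=slope(np.radians(-93)))
E
```

```text
clock: 38.75
tcp_pos: [0.4901, -0.2732, 0.0096]
orientation: [-3.141, 0.002, 3.09]
ft_force: [-0.6, -0.0, -1.5]
finger_gap: 0.071
finger_force: 46.7
clock: 39.75
tcp_pos: [0.4899, -0.2738, 0.2559]
orientation: [-3.138, 0.009, 3.089]
ft_force: [0.3, -0.0, -0.4]
finger_gap: 0.0759
finger_force: 0.0
lane (0.488, -0.2715) [ 485. -273.] [71. 20.] 88.4
lane (0.542, -0.274) [ 540. -275.] [72. 20.] 84.2
row d [ 0.91  7.2  -0.09] r [ -0.14   0.06 -18.  ]
```

Run:
```python
from h import *
delta([.4466,.0161,.10],tilt=slope(np.radians(-190.5)))
```

```text
row d [1.21 5.76 3.11] r [-0.04  0.13  1.5 ]
```

```bash
python3 -m inch '[{"dx":1.21,"dy":5.76,"dz":0,"rx":0,"ry":0,"rz":1.5,"jaw":-0.1},{"dx":1.21,"dy":5.76,"dz":0,"rx":0,"ry":0,"rz":1.5,"jaw":-0.1},{"dx":1.21,"dy":5.76,"dz":0,"rx":0,"ry":0,"rz":1.5,"jaw":-0.1},{"dx":1.21,"dy":5.76,"dz":0,"rx":0,"ry":0,"rz":1.5,"jaw":-0.1},{"dx":1.21,"dy":5.76,"dz":0,"rx":0,"ry":0,"rz":1.5,"jaw":-0.1},{"dx":1.21,"dy":5.76,"dz":0.6,"rx":0,"ry":0,"rz":1.5,"jaw":-0.1},{"dx":1.21,"dy":5.76,"dz":1.4,"rx":0,"ry":0,"rz":1.5,"jaw":-0.1},{"dx":1.21,"dy":5.76,"dz":2.2,"rx":0,"ry":0,"rz":1.5,"jaw":-0.1},{"dx":1.21,"dy":5.76,"dz":2.8,"rx":0,"ry":0,"rz":1.5,"jaw":-0.1},{"dx":1.21,"dy":5.76,"dz":3.11,"rx":0,"ry":0,"rz":1.5,"jaw":-0.1},{"dx":1.21,"dy":5.76,"dz":3.11,"rx":0,"ry":0,"rz":1.5,"jaw":-0.1}]' 40
python3 - <<'E'
from h import *
print(get_state()["tcp_pos"]); pulls("w22"); delta([.4466,.0161,.0085],tilt=slope(np.radians(-190.5)))
E
```

```text
clock: 40.9
tcp_pos: [0.4427, 0.0174, 0.0912]
orientation: [-3.139, -0.002, 2.959]
ft_force: [0.1, -0.2, -0.1]
finger_gap: 0.0471
finger_force: 0.0
[0.44267308 0.01737702 0.09115165]
blob [ 0.5129 -0.0795] size [36. 55.] ang -64.8 px [228. 305.] area px 661.5
blob [0.4997 0.0587] size [50. 13.] ang 4.0 px [383. 273.] area px 549.5
blob [ 0.4805 -0.0451] size [21. 52.] ang -27.8 px [254. 273.] area px 748.0
blob [0.4468 0.0161] size [25. 76.] ang -10.3 px [320. 218.] area px 3040.0
blob [ 0.3889 -0.0964] size [39.  8.] ang 85.3 px [164. 175.] area px 255.0
row d [-0.06 -0.01  1.69] r [-0.01  0.01  0.  ]
```

```bash
python3 -m inch '[{"dx":-0.08,"dy":-0.01,"dz":0.5,"rx":0,"ry":0,"rz":0,"jaw":-0.1},{"dx":-0.08,"dy":-0.01,"dz":0.9,"rx":0,"ry":0,"rz":0,"jaw":-0.1},{"dx":-0.08,"dy":-0.01,"dz":1.3,"rx":0,"ry":0,"rz":0,"jaw":-0.1},{"dx":-0.08,"dy":-0.01,"dz":1.55,"rx":0,"ry":0,"rz":0,"jaw":-0.1},{"dx":-0.08,"dy":-0.01,"dz":1.67,"rx":0,"ry":0,"rz":0,"jaw":-0.1},{"dx":-0.08,"dy":-0.01,"dz":1.67,"rx":0,"ry":0,"rz":0,"jaw":-0.1},{"dx":-0.08,"dy":-0.01,"dz":1.67,"rx":0,"ry":0,"rz":0,"jaw":0.6},{"dx":-0.08,"dy":-0.01,"dz":1.67,"rx":0,"ry":0,"rz":0,"jaw":0.8},{"dx":-0.08,"dy":-0.01,"dz":1.67,"rx":0,"ry":0,"rz":0,"jaw":0.8},{"dx":-0.08,"dy":-0.01,"dz":1.67,"rx":0,"ry":0,"rz":0,"jaw":0.8}]' 40
python3 -m inch '[{"dx":0,"dy":0,"dz":-0.5,"rx":0,"ry":0,"rz":0,"jaw":0.8},{"dx":0,"dy":0,"dz":-1.3,"rx":0,"ry":0,"rz":0,"jaw":0.8},{"dx":0,"dy":0,"dz":-2.2,"rx":0,"ry":0,"rz":0,"jaw":0.8},{"dx":0,"dy":0,"dz":-2.8,"rx":0,"ry":0,"rz":0,"jaw":0.8},{"dx":0,"dy":0,"dz":-3,"rx":0,"ry":0,"rz":0,"jaw":0.8}]' 40
python3 - <<'E'
from h import *
delta([.434,-.2685,.13],tilt=slope(np.radians(-93)))
E
```

```text
clock: 41.95
tcp_pos: [0.4488, 0.0167, 0.0108]
orientation: [3.141, 0.003, 2.959]
ft_force: [-1.2, 0.2, 5.9]
finger_gap: 0.0241
finger_force: 39.6
clock: 42.45
tcp_pos: [0.449, 0.0169, 0.1632]
orientation: [3.139, 0.006, 2.959]
ft_force: [-0.7, 1.0, -1.4]
finger_gap: 0.0241
finger_force: 39.6
row d [-0.74 -5.67  0.66] r [ -0.04   0.07 -19.5 ]
```

```bash
python3 -m inch '[{"dx":-0.1,"dy":-0.8,"dz":0,"rx":0,"ry":0,"rz":-1.6,"jaw":0.8},{"dx":-0.2,"dy":-1.6,"dz":0,"rx":0,"ry":0,"rz":-3.2,"jaw":0.8},{"dx":-0.3,"dy":-2.4,"dz":0,"rx":0,"ry":0,"rz":-4.8,"jaw":0.8},{"dx":-0.4,"dy":-3.2,"dz":0,"rx":0,"ry":0,"rz":-6.4,"jaw":0.8},{"dx":-0.5,"dy":-4,"dz":0,"rx":0,"ry":0,"rz":-8,"jaw":0.8},{"dx":-0.6,"dy":-4.8,"dz":0,"rx":0,"ry":0,"rz":-9.6,"jaw":0.8},{"dx":-0.74,"dy":-5.4,"dz":0,"rx":0,"ry":0,"rz":-11.2,"jaw":0.8},{"dx":-0.74,"dy":-5.67,"dz":0.2,"rx":0,"ry":0,"rz":-12.8,"jaw":0.8},{"dx":-0.74,"dy":-5.67,"dz":0.3,"rx":0,"ry":0,"rz":-14.4,"jaw":0.8},{"dx":-0.74,"dy":-5.67,"dz":0.4,"rx":0,"ry":0,"rz":-16,"jaw":0.8},{"dx":-0.74,"dy":-5.67,"dz":0.5,"rx":0,"ry":0,"rz":-17.6,"jaw":0.8},{"dx":-0.74,"dy":-5.67,"dz":0.66,"rx":0,"ry":0,"rz":-19.2,"jaw":0.8}]' 40
python3 - <<'E'
from h import *
delta([.434,-.2685,.0165],tilt=slope(np.radians(-93)))
E
```

```text
clock: 43.65
tcp_pos: [0.4323, -0.2688, 0.1253]
orientation: [3.141, 0.0, -1.647]
ft_force: [-0.2, 0.5, -1.3]
finger_gap: 0.024
finger_force: 39.7
row d [-0.01 -0.04  2.18] r [ 0.    0.   -0.28]
```

```bash
python3 -m inch '[{"dx":0,"dy":-0.04,"dz":0.5,"rx":0,"ry":0,"rz":-0.28,"jaw":0.8},{"dx":0,"dy":-0.04,"dz":1,"rx":0,"ry":0,"rz":-0.28,"jaw":0.8},{"dx":0,"dy":-0.04,"dz":1.5,"rx":0,"ry":0,"rz":-0.28,"jaw":0.8},{"dx":0,"dy":-0.04,"dz":1.9,"rx":0,"ry":0,"rz":-0.28,"jaw":0.8},{"dx":0,"dy":-0.04,"dz":2.1,"rx":0,"ry":0,"rz":-0.28,"jaw":0.8},{"dx":0,"dy":-0.04,"dz":2.16,"rx":0,"ry":0,"rz":-0.28,"jaw":0.8},{"dx":0,"dy":-0.04,"dz":2.2,"rx":0,"ry":0,"rz":-0.28,"jaw":0.8},{"dx":0,"dy":-0.04,"dz":2.22,"rx":0,"ry":0,"rz":-0.28,"jaw":0.8}]' 40
python3 -m inch '[{"dx":0,"dy":0,"dz":0,"rx":0,"ry":0,"rz":0,"jaw":0.24},{"dx":0,"dy":0,"dz":0,"rx":0,"ry":0,"rz":0,"jaw":0.2},{"dx":0,"dy":0,"dz":0,"rx":0,"ry":0,"rz":0,"jaw":0.2},{"dx":0,"dy":0,"dz":-0.4,"rx":0,"ry":0,"rz":0,"jaw":0.2},{"dx":0,"dy":0,"dz":-1,"rx":0,"ry":0,"rz":0,"jaw":0.2},{"dx":0,"dy":0,"dz":-1.8,"rx":0,"ry":0,"rz":0,"jaw":0.2},{"dx":0,"dy":0,"dz":-2.7,"rx":0,"ry":0,"rz":0,"jaw":0.2},{"dx":-0.3,"dy":-0.5,"dz":-3.7,"rx":0,"ry":0,"rz":0,"jaw":0.2},{"dx":-0.8,"dy":-1.4,"dz":-4.5,"rx":0,"ry":0,"rz":0,"jaw":0.2},{"dx":-0.8,"dy":-1.5,"dz":-4.8,"rx":0,"ry":0,"rz":0,"jaw":0.2},{"dx":-0.8,"dy":-1.5,"dz":-4.8,"rx":0,"ry":0,"rz":0,"jaw":0.2}]' 40
python3 - <<'E'
from h import *
intray("w23")
c=camera_info("wrist"); w=cv2.imread("pics/w23_full.png"); h=hsv(w); p=proj("wrist",np.array([.437,-.377,.07]),c); print("knob pred",p)
k=np.zeros(h.shape[:2],bool); x,y=p.astype(int); k[max(y-50,0):y+50,x-50:x+50]=1
for b in blobs((h[...,2]<40)&k,40): r=cv2.minAreaRect(b); print(r, cv2.contourArea(b), onz("wrist",r[0],.07,c),onz("wrist",r[0],.05,c))
t=shot("top","t23"); ht=hsv(t)[200:250,465:510]
for b in blobs(ht[...,2]<45,6): r=cv2.minAreaRect(b); q=np.array(r[0])+[465,200]; print("top dark",q,r[1],onz("top",q,.06))
E
```

```text
clock: 44.45
tcp_pos: [0.4353, -0.2694, 0.0163]
orientation: [-3.139, -0.001, -1.629]
ft_force: [0.2, -0.7, -0.2]
finger_gap: 0.024
finger_force: 39.7
clock: 45.55
tcp_pos: [0.5146, -0.233, 0.26]
orientation: [-3.135, -0.002, -1.627]
ft_force: [-0.2, 0.4, 0.1]
finger_gap: 0.0342
finger_force: 0.0
lane (0.434, -0.2685) [ 433. -269.] [74. 22.] 86.2
lane (0.488, -0.2715) [ 486. -272.] [73. 22.] 87.1
lane (0.542, -0.274) [ 542. -255.] [36. 21.] 86.2
lane (0.596, -0.277) [ 594. -254.] [28. 16.] 88.2
knob pred [384.04383924  45.95729002]
((384.0000305175781, 48.500003814697266), (9.192388534545898, 14.849241256713867), 45.0) 91.0 [ 0.43723634 -0.37413086  0.07      ] [ 0.43301552 -0.37817333  0.05      ]
top dark [487.61765099 227.47059441] (4.6081767082214355, 9.216353416442871) [ 0.43843262 -0.37336968  0.06      ]
top dark [486.  208.5] (5.0, 2.0) [ 0.49031864 -0.37978328  0.06      ]
top dark [472.  205.5] (11.0, 14.0) [ 0.50283647 -0.34327218  0.06      ]
```

Run:
```python
from h import *
delta([.437,-.3745,.12],tilt=slope(np.radians(-58)))
```

```text
row d [2.91 1.34 2.71] r [-0.01 -0.01 -7.06]
```

```bash
python3 -m inch '[{"dx":2.91,"dy":1.34,"dz":0.5,"rx":0,"ry":0,"rz":-7.06,"jaw":-0.3},{"dx":2.91,"dy":1.34,"dz":0.5,"rx":0,"ry":0,"rz":-7.06,"jaw":-0.3},{"dx":2.91,"dy":1.34,"dz":0.5,"rx":0,"ry":0,"rz":-7.06,"jaw":-0.3},{"dx":2.91,"dy":1.34,"dz":1.2,"rx":0,"ry":0,"rz":-7.06,"jaw":-0.3},{"dx":2.91,"dy":1.34,"dz":2,"rx":0,"ry":0,"rz":-7.06,"jaw":-0.3},{"dx":2.91,"dy":1.34,"dz":2.5,"rx":0,"ry":0,"rz":-7.06,"jaw":-0.3},{"dx":2.91,"dy":1.34,"dz":2.71,"rx":0,"ry":0,"rz":-7.06,"jaw":-0.3},{"dx":2.91,"dy":1.34,"dz":2.71,"rx":0,"ry":0,"rz":-7.06,"jaw":-0.3}]' 20
python3 - <<'E'
from h import *
delta([.437,-.3745,.046],tilt=slope(np.radians(-58)))
c=camera_info("wrist"); w=shot("wrist","w24"); h=hsv(w); p=proj("wrist",np.array([.437,-.3745,.072]),c); print("knob pred",p)
k=np.zeros(h.shape[:2],bool); x,y=p.astype(int); k[y-40:y+30,x-40:x+40]=1
for b in blobs((h[...,2]<45)&k,60): r=cv2.minAreaRect(b); print(r, cv2.contourArea(b), onz("wrist",r[0],.07,c), cv2.boundingRect(b))
E
```

```text
clock: 46.45
tcp_pos: [0.4351, -0.3745, 0.1183]
orientation: [3.14, 0.002, -1.013]
ft_force: [-0.6, 0.4, 0.3]
finger_gap: 0.0561
finger_force: 0.0
row d [ 0.02 -0.03  1.45] r [ 0.02  0.02 -0.01]
knob pred [316.57612245 225.42029683]
((321.0, 215.5), (31.0, 18.0), 90.0) 451.5 [ 0.43780768 -0.38127687  0.07      ] (312, 200, 19, 32)
```

```bash
python3 -m inch '[{"dx":0.02,"dy":-0.03,"dz":0.4,"rx":0,"ry":0,"rz":0,"jaw":-0.3},{"dx":0.02,"dy":-0.03,"dz":0.8,"rx":0,"ry":0,"rz":0,"jaw":-0.3},{"dx":0.02,"dy":-0.03,"dz":1.2,"rx":0,"ry":0,"rz":0,"jaw":-0.3},{"dx":0.02,"dy":-0.03,"dz":1.45,"rx":0,"ry":0,"rz":0,"jaw":-0.3},{"dx":0.02,"dy":-0.03,"dz":1.45,"rx":0,"ry":0,"rz":0,"jaw":0.2},{"dx":0.02,"dy":-0.03,"dz":1.45,"rx":0,"ry":0,"rz":0,"jaw":0.8},{"dx":0.02,"dy":-0.03,"dz":1.45,"rx":0,"ry":0,"rz":0,"jaw":1},{"dx":0.02,"dy":-0.03,"dz":1.45,"rx":0,"ry":0,"rz":0,"jaw":1},{"dx":0.02,"dy":-0.03,"dz":1.45,"rx":0,"ry":0,"rz":0,"jaw":1}]' 20
python3 - <<'E'
from h import *
s=get_state(); p=s["tcp_pos"]; P=np.array([.3692,-.2652]); print(s["finger_gap"],s["finger_force"],p,np.linalg.norm(p[:2]-P),np.degrees(np.arctan2(*(p[:2]-P)[::-1])))
R0=Ro.from_euler("xyz",s["orientation"]); r=np.linalg.norm(p[:2]-P); f0=np.arctan2(*(p[:2]-P)[::-1]); y0=s["orientation"][2]
for f in np.linspace(f0,np.radians(-3),9)[1:]:
    t=np.array([*(P+r*np.array([np.cos(f),np.sin(f)])),p[2]]); print(round(np.degrees(f),1),np.round(R0.inv().apply(t-p)/.05,2),"rz",round(-np.degrees(f-f0)/5,2))
E
```

```text
clock: 47.4
tcp_pos: [0.4392, -0.3756, 0.0494]
orientation: [-3.14, -0.004, -1.012]
ft_force: [-0.5, 0.8, 5.8]
finger_gap: 0.0128
finger_force: 21.8
0.01283867764713347 21.813172101974487 [ 0.4391722  -0.37555779  0.04939317] 0.1306711577180972 -57.6233165843424
-50.8 [-0.02 -0.31  0.  ] rz -1.37
-44.0 [-0.08 -0.62  0.  ] rz -2.73
-37.1 [-0.17 -0.91  0.  ] rz -4.1
-30.3 [-0.3 -1.2  0. ] rz -5.46
-23.5 [-0.46 -1.46  0.  ] rz -6.83
-16.7 [-0.65 -1.71 -0.  ] rz -8.19
-9.8 [-0.87 -1.93 -0.  ] rz -9.56
-3.0 [-1.11 -2.12 -0.  ] rz -10.92
```

```bash
python3 -m inch '[{"dx":-0.02,"dy":-0.31,"dz":0,"rx":0,"ry":0,"rz":-1.37,"jaw":1},{"dx":-0.08,"dy":-0.62,"dz":0,"rx":0,"ry":0,"rz":-2.73,"jaw":1},{"dx":-0.17,"dy":-0.91,"dz":0,"rx":0,"ry":0,"rz":-4.1,"jaw":1},{"dx":-0.3,"dy":-1.2,"dz":0,"rx":0,"ry":0,"rz":-5.46,"jaw":1},{"dx":-0.46,"dy":-1.46,"dz":0,"rx":0,"ry":0,"rz":-6.83,"jaw":1},{"dx":-0.65,"dy":-1.71,"dz":0,"rx":0,"ry":0,"rz":-8.19,"jaw":1},{"dx":-0.87,"dy":-1.93,"dz":0,"rx":0,"ry":0,"rz":-9.56,"jaw":1},{"dx":-0.98,"dy":-2.03,"dz":0,"rx":0,"ry":0,"rz":-10.3,"jaw":1},{"dx":-1.11,"dy":-2.12,"dz":0,"rx":0,"ry":0,"rz":-10.92,"jaw":1},{"dx":-1.14,"dy":-2.15,"dz":0,"rx":0,"ry":0,"rz":-10.92,"jaw":1},{"dx":-1.14,"dy":-2.15,"dz":0,"rx":0,"ry":0,"rz":-10.92,"jaw":1}]' 20
python3 - <<'E'
from h import *
s=get_state(); p=s["tcp_pos"]; P=np.array([.3692,-.2652]); print(s["finger_gap"],s["ft_force"],np.linalg.norm(p[:2]-P),np.degrees(np.arctan2(*(p[:2]-P)[::-1])))
E
```

```text
clock: 48.5
tcp_pos: [0.4987, -0.2725, 0.0494]
orientation: [3.136, -0.001, -0.06]
ft_force: [-4.0, -10.8, 4.9]
finger_gap: 0.0132
finger_force: 22.1
0.01323745284853416 [ -4.01177417 -10.848793     4.92880906] 0.12970759896962902 -3.2403452082022217
```

```bash
python3 -m inch '[{"dx":0,"dy":-0.04,"dz":0,"rx":0,"ry":0,"rz":0,"jaw":1},{"dx":0,"dy":-0.08,"dz":0,"rx":0,"ry":0,"rz":0,"jaw":1},{"dx":0,"dy":-0.08,"dz":0,"rx":0,"ry":0,"rz":0,"jaw":1}]' 20
python3 -m inch '[{"dx":0,"dy":0.08,"dz":0,"rx":0,"ry":0,"rz":0,"jaw":1},{"dx":0,"dy":0.08,"dz":0,"rx":0,"ry":0,"rz":0,"jaw":0.6},{"dx":0,"dy":0.08,"dz":0,"rx":0,"ry":0,"rz":0,"jaw":0.3},{"dx":0,"dy":0.08,"dz":0,"rx":0,"ry":0,"rz":0,"jaw":0.2},{"dx":0,"dy":0.08,"dz":-0.5,"rx":0,"ry":0,"rz":0,"jaw":0.2},{"dx":0,"dy":0.08,"dz":-1.3,"rx":0,"ry":0,"rz":0,"jaw":0.2},{"dx":0,"dy":0.08,"dz":-2.2,"rx":0,"ry":0,"rz":0,"jaw":0.2},{"dx":0,"dy":0.08,"dz":-3.2,"rx":0,"ry":0,"rz":0,"jaw":0.2},{"dx":0,"dy":0.08,"dz":-4,"rx":0,"ry":0,"rz":0,"jaw":0.2}]' 20
python3 -m inch '[{"dx":-0.5,"dy":-4,"dz":0,"rx":0,"ry":0,"rz":0,"jaw":0.2},{"dx":-0.5,"dy":-7,"dz":0,"rx":0,"ry":0,"rz":0,"jaw":0.2},{"dx":-0.5,"dy":-7,"dz":0,"rx":0,"ry":0,"rz":0,"jaw":0.2},{"dx":-0.5,"dy":-7,"dz":0,"rx":0,"ry":0,"rz":0,"jaw":0.2},{"dx":-0.5,"dy":-7,"dz":0,"rx":0,"ry":0,"rz":0,"jaw":0.2},{"dx":-0.5,"dy":-7,"dz":0,"rx":0,"ry":0,"rz":0,"jaw":0.2},{"dx":-0.5,"dy":-7,"dz":0,"rx":0,"ry":0,"rz":0,"jaw":0.2},{"dx":-0.5,"dy":-7,"dz":0,"rx":0,"ry":0,"rz":0,"jaw":0.2},{"dx":-0.5,"dy":-7,"dz":0,"rx":0,"ry":0,"rz":0,"jaw":0.2}]' 20
python3 - <<'E'
from h import *
t=shot("top","t25"); s=shot("scene","s25")
M=np.zeros((600,800,3),np.uint8); a=cv2.resize(t[145:275,395:500],None,fx=3.6,fy=3.6,interpolation=2); M[:468,:378]=a
b=cv2.resize(s[190:310,150:240],None,fx=3,fy=3,interpolation=2); M[:360,385:655]=b
c=cv2.resize(s[125:220,335:445],(220,190)); M[365:555,385:605]=c; M[470:600,:200]=cv2.resize(t[175:275,190:345],(200,130)); M[0:150,658:798]=cv2.resize(t,(140,150)); cv2.imwrite("pics/m25.png",M)
E
```

```text
clock: 48.8
tcp_pos: [0.4987, -0.2722, 0.0496]
orientation: [3.13, -0.001, -0.062]
ft_force: [-1.3, -28.0, -1.2]
finger_gap: 0.0133
finger_force: 22.5
clock: 49.7
tcp_pos: [0.4994, -0.2691, 0.2505]
orientation: [3.141, -0.003, -0.059]
ft_force: [0.3, 0.4, 0.6]
finger_gap: 0.0341
finger_force: 0.0
clock: 50.6
tcp_pos: [0.4946, 0.083, 0.2469]
orientation: [3.141, 0.0, -0.056]
ft_force: [-0.2, -1.5, 0.5]
finger_gap: 0.0343
finger_force: 0.0
```

View pics/m25.png

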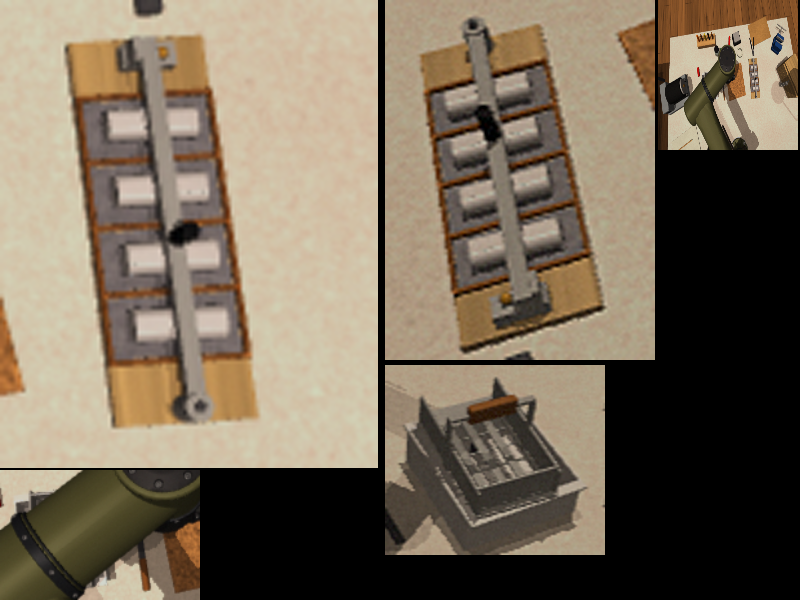

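Run:
```python
from h import *
for f in("pics/scene0.png","pics/s25_full.png"):
    im=cv2.imread(f); h=hsv(im)[130:190,340:440]; m=(h[...,0]<16)&(h[...,1]>110)&(h[...,2]>60)
    for c in blobs(m,8): r=cv2.minAreaRect(c); print(f,np.array(r[0])+[340,130],r[1:])
a=cv2.imread("pics/scene0.png")[125:225,335:445].astype(int); b=cv2.imread("pics/s25_full.png")[125:225,335:445].astype(int)
print(np.abs(a-b).mean())
```

```text
pics/scene0.png [389.94340134 143.30188465] ((3.846095085144043, 24.450176239013672), 74.05460357666016)
pics/s25_full.png [388.42531967 143.7199173 ] ((3.8005242347717285, 25.186521530151367), 75.0685806274414)
15.448545454545455
```

```bash
python3 -c "
from cell import *
print(sign_off())"
```

```text
the job is handed in; nothing more can be done
None
```

The job is handed in at about 51 s on the robot's clock: all six slugs are in the tub, the empty basket is back on its rims, the four pulls lie one to a lane, and the keeper bar is shut in its catch.

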